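# Complete the stain-jar carrier and bolt it shut

### The job

One stain jar is still missing from the carrier. Stand the small stain jar that is out on the table in the carrier's empty front place, pushed back against the other jars in its row, then slide the carrier's retaining bolt across in front of it and fully home in its keeper. Leave the other things on the table where they are.

Things in the scene. Friction and masses are not known exactly. Their poses are not given: they have to be found in the camera images.
- carrier: narrow light-wood carrier, fixed, for one row of three jars. Origin: on the table under the centre of the front jar place; +x into the carrier along the row, -x out of its mouth, z up. Jar floor: top z 12 mm, x -30 to the back board at x 135; low side rails 9 mm thick, inner faces y +-31, tops z 27. Not the full, bolted carrier at the back
- front_place (a point): centre of the front jar place on the carrier's jar floor (z 12 mm above the table); axes as the carrier's. A jar that stands here touches the middle jar when the row is closed up
- tray_edge (a point): middle of the lower front edge of the carrier's tool tray, which hangs over the row: 10 mm inward (+x) of the front place's centre, 86 mm above the table. From here back to x 147 the tray fills y +-40 up to z 132; above it a dowel handle along x at z 195 with a 34 mm wide ear at its front. No room for an upright gripper over the front place
- stain_jar: the jar to put away: small round screw-lid jar, 54 mm diameter, 62 mm tall, standing alone on the table to the right of the carrier; origin at the centre of its underside, z up
- row_jar_mid: jar of the same size (54 x 62 mm), loose, standing in the middle place of the carrier's row; origin at the centre of its underside. It may stand a few mm forward and is pushed back by the front jar
- row_jar_back: jar of the same size, loose, standing in the rear place of the carrier's row; origin at the centre of its underside
- retaining_bolt (a joint): the bolt's slide, m: 0 drawn right back to the carrier's -y side (mouth open), 0.088 fully home: rod across the mouth, its end 13 mm inside the keeper, its collar against the guide. It moves along the carrier's +y; about 2 N of friction
- retaining_bolt_knob (a point): centre of the black ball (17 mm) on top of the bolt's upright handle (8 mm rod), 83 mm above the table, 40 mm out (-x) from the front place; it moves with the bolt. The bolt's rod is 8 mm thick, axis at z 34 mm
- keeper (a point): middle of the keeper saddle on the carrier's +y side of the mouth, on the bolt's axis (z 34 mm). Keeper block x -54 to -26, y 31 to 57; the bolt's guide block on the other side of the mouth: same x, y -69 to -31. Both 27 mm tall with steel saddles up to z 43 at x -49 to -31 (carrier's frame, mm)
- big_jar: bystander: larger glaze jar, 62 mm diameter, 66 mm tall, loose; origin under its centre
- bisque_cup: bystander: plain fired-clay cup, 66 x 69 x 83 mm, loose; origin under its centre
- water_bowl: bystander: small bowl, 86 mm wide, 46 mm tall, loose; origin under its centre
- masking_tape: bystander: roll of tape lying flat, 76 mm diameter, 19 mm tall, loose; origin under its centre
Not all that is in view belongs to the job. What is shaped like the row_jar_mid but red is not meant. What is shaped like the stain_jar but orange is not meant.

How it is judged:
On the way, in this order (a step that is already met when the one before it is completed fails the run):
1. the stain jar stands in the carrier's front place, close against the middle jar and let go, with the bolt still drawn (x of stain_jar in the frame of front_place between -0.0085 and 0.006 m and y of stain_jar in the frame of front_place between -0.006 and 0.006 m and z of stain_jar in the frame of front_place between -0.004 and 0.004 m and horizontal distance between stain_jar and row_jar_mid below 0.06 m and angle between stain_jar's own z axis and vertical below 0.06 rad and contact force between the fingers and stain_jar below 0.1 N and value of joint retaining_bolt below 0.03 m), for 0.2 s.
2. the bolt is fully home in its keeper (value of joint retaining_bolt above 0.084 m), for 0.2 s.
At the end, for the whole second after the job is handed in: The stain jar stands upright and at rest on the carrier's floor in the front place behind the bolt (within 9.5 mm along the row and 6 mm across), the three jars upright in a closed row (gaps under 6 mm), and the bolt is home (0.084 m or more) (value of joint retaining_bolt above 0.084 m and x of stain_jar in the frame of front_place between -0.0095 and 0.006 m and y of stain_jar in the frame of front_place between -0.006 and 0.006 m and z of stain_jar in the frame of front_place between -0.004 and 0.004 m and horizontal distance between stain_jar and row_jar_mid below 0.06 m and horizontal distance between row_jar_mid and row_jar_back below 0.06 m and angle between each of stain_jar, row_jar_mid, row_jar_back's own z axis and vertical below 0.06 rad and linear speed of stain_jar below 0.01 m/s); the robot touches nothing.
It fails at once if a bystander on the table was moved by more than 20 mm (distance of any of big_jar, bisque_cup, water_bowl, masking_tape from where it was at the start of the episode above 0.02 m).
It fails at once if a jar of the carrier's row was tipped over (angle between any of row_jar_mid, row_jar_back's own z axis and vertical above 0.4 rad).
It also fails if it takes over 53 s, if anything falls off the work surface, if the arm or the gripper's body presses on something with over 40 N, if the wrist force passes 120 N, or if a joint passes its speed limit or range.

### The arm

A 6-joint arm with a two-finger parallel gripper is mounted at the origin on a cart in front of the work surface, level with it; the furniture and walls round the work are solid. World frame = base frame: x ahead of the robot, y to its left, z up, the work surface at z = 0. Lengths are in m, angles in rad, forces in N, time in s.
With the tool pointing down it reaches from about 0.275 to 0.75 m from the base axis. Payload 10.2 kg.
Tool frame: the origin (TCP) lies midway between the tips of the shut fingers; the grasp point (between the pads) lies 19 mm behind it; z points along the fingers, y is the line along which they close (so a half turn about z gives the same grasp; the last joint's range is limited). The gripper opens to 85 mm and grips with 20 to 120 N. Pads are 22 mm wide; open, the fingers measure 114 mm over their backs; the gripper's body (76 mm by 85 mm) begins 54 mm behind the grasp point. The pads swing forward as they close: fully open they stand 13 mm farther back than shut.
Start: joints at [0.991, 0.313, 1.498, -0, 1.331, -0.223], TCP at [0.183, 0.492, 0.206] pointing down, gripper open.
Joint ranges: [-2.94, 2.94], [-0.97, 2.17], [0.19, 2.56], [-1.23, 4.37], [0.02, 3.11], [-2.88, 2.88]. Speed limits (rad/s): [2.39, 2.39, 3.01, 3.14, 3.14, 3.14].

### API

Orientations are given as a rotation vector (axis times angle).
In Python, from station import sense, camera, finish_job gives the robot as it stands.
- The arm moves only by the tool send_rows, never from a script. Its argument "series" is a list of rows, each an object of numbers: "ax", "ay", "az": the turn, a rotation vector about the world's x, y, z in units of 5 degrees (1.0 is 5 degrees); "tx", "ty", "tz": the shift along the world's x, y, z in units of 0.04 m (1.0 is 0.04 m); "fingers": the closure, from -1 (fully open) to 1 (shut). In form: [{"ax": .., "ay": .., "az": .., "tx": .., "ty": .., "tz": .., "fingers": ..}, ...]. A call has 1 to 12 rows; each row shifts and turns the commanded pose from where the row before left it; what a row does not reach is not made up. A row lasts 1/10 s, in which the tool goes at most 50 mm and 8.59 degrees, less where a joint would pass 70% of its speed; a pose out of reach is approached as far as the arm can. A call with a number of a shift or a turn outside -1 to 1 is refused whole. A call with a gripper value outside its range is refused whole. The fingers move at their own pace and stop on an object; the grip force is fixed at half the most. Time passes only in rows, so rows that do not move let the fingers close. It gives the time, the measured TCP pose, the force, the opening and the grip force at its end, in the units of the state.
- sense(): the state, without advancing time (a new reading comes with each control period).
- camera(name): name is "scene" or "top"; returns a dict with "color" (420x560x3 uint8, red, green, blue), "fovy" (degrees; the focal length in pixels is half the picture's height over the tangent of half this angle, whatever the lens; pixels are square), "cx", "cy" (the principal point, pixels), "T" (4x4, takes a point from camera to world coordinates). Camera axes: x right, y up, looking along -z (the intrinsics and any distortion apply to the point x, -y, -z); pixel columns grow to the right and rows downward; lengths in m; the calibration is good to about 2 mm. A picture is of the moment at which its call begins. There is no depth.
- finish_job(): hands the job in; it is judged then, once.
The state is a dict: "time_s": time; "joints": joint angles; "joint_velocities": joint speeds; "tau": joint torques, N m; "position": TCP position; "tool_rot": TCP orientation; "force": force on the tool from outside, world axes, zero at the start; "wrist_torque": the same for the moment, N m; "width": finger opening in m; "grasp_force": force on a finger pad.
Only numpy, scipy, OpenCV 4.12 (cv2) and the standard library are available. Lean on these libraries where they do the work, as an engineer would, in place of code of your own. Each camera call takes 0.05 s, during which the arm holds its last target. There are 200 camera calls.

## Working session

There is one attempt and no reset: what is moved stays moved. The work goes in short steps, Python scripts to look and compute and a tool call to move; the robot and the scene stay as the last step left them, time stands still between calls to the robot, and variables do not carry over. Pictures are saved under pics/ and viewed, at most 10 in all, crops included, and the job is handed in when it is done.

Besides the shell and the picture viewer there is one more tool, called after "Call:" by a JSON object that holds its "api" and its "payload", one argument or row to a line. send_rows: Moves the arm, as the interface text tells. Its arguments: {"type":"object","properties":{"series":{"type":"array"}},"required":["series"]}

```bash
mkdir -p pics; ls
python3 - <<'E'
from station import sense,camera
import cv2,pickle,numpy as np
s=sense();print(s)
for n in("scene","top"):
    c=camera(n);pickle.dump(c,open(n+"0.pkl","wb"));cv2.imwrite(f"pics/{n}0.png",cv2.resize(c["color"][:,:,::-1],(800,600),interpolation=cv2.INTER_CUBIC))
    print(n,{k:v for k,v in c.items() if k!="color"})
E
```

```text
pics
{'time_s': 0.0, 'joints': array([ 9.90590065e-01,  3.13447908e-01,  1.49843565e+00,  2.11539797e-05,
        1.33101123e+00, -2.23425047e-01]), 'joint_velocities': array([-0.00196772, -0.00072822,  0.00010152, -0.00025073,  0.00165038,
       -0.00109237]), 'tau': array([ 1.58548746e-04, -4.12265396e+01, -2.59740740e+01, -1.56199385e-04,
        4.16933544e-03, -6.40763687e-06]), 'position': array([0.18321663, 0.49168307, 0.20553671]), 'tool_rot': array([-5.57376864e-01, -3.09121557e+00,  1.86953289e-03]), 'force': array([ 0.55870601,  0.21216836, -0.79885164]), 'wrist_torque': array([0.00371612, 0.02548482, 0.02261654]), 'grasp_force': 0.0, 'width': 0.08512973975714415}
scene {'fovy': 52.93325056771432, 'cx': 281.6671217917165, 'cy': 206.6991142708259, 'T': array([[-0.88912888,  0.28843776, -0.35532166,  0.16414986],
       [-0.4575877 , -0.57378731,  0.67925078,  0.85608634],
       [-0.00795748,  0.76653231,  0.64215644,  0.76137716],
       [ 0.        ,  0.        ,  0.        ,  1.        ]])}
top {'fovy': 53.39494452264518, 'cx': 280.6504929710313, 'cy': 212.02135839190248, 'T': array([[ 0.01796229,  0.98655027, -0.16246824,  0.41362643],
       [-0.99979044,  0.01931865,  0.00677234,  0.10125863],
       [ 0.00981992,  0.16231255,  0.98669053,  0.99798368],
       [ 0.        ,  0.        ,  0.        ,  1.        ]])}
```

View pics/scene0.png

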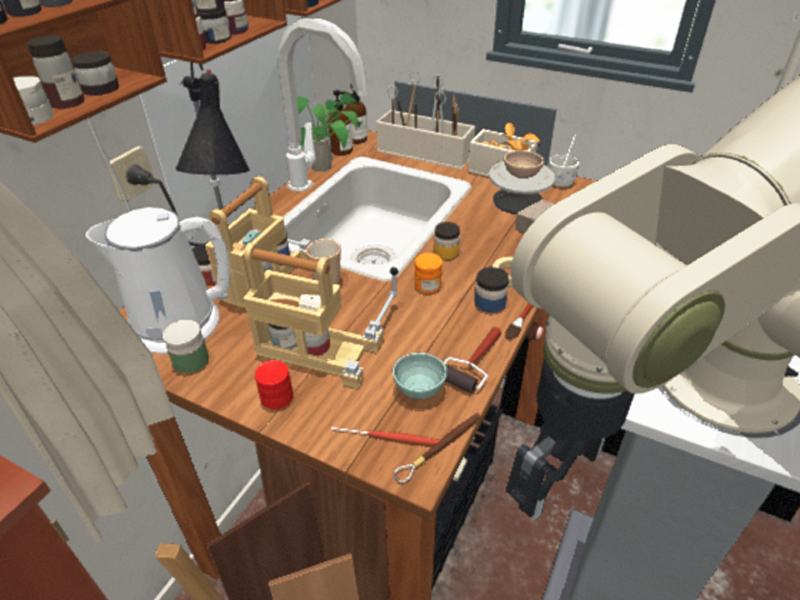

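View pics/top0.png

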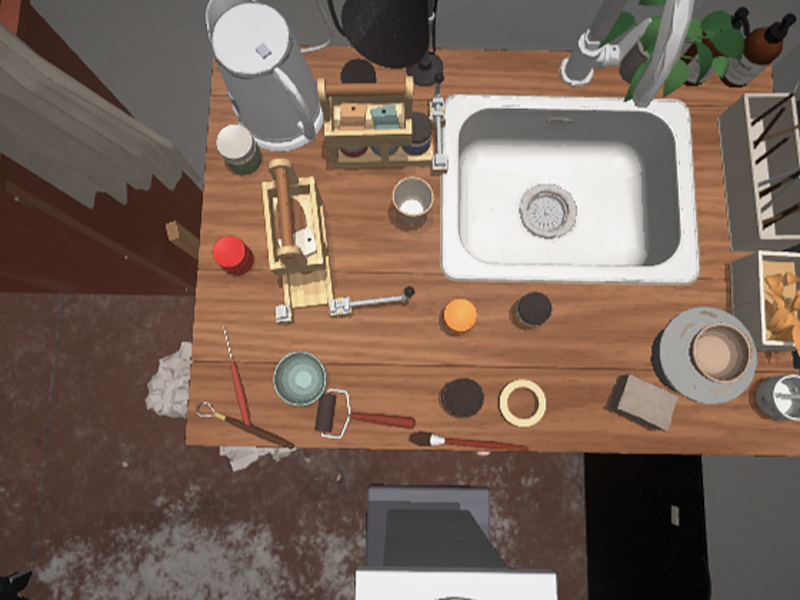

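The top view shows the carrier at about (305,290) with its mouth towards the robot, keeper at (283,313), guide at (340,306) and bolt knob at (408,293). The stain jar (black lid, yellow-brown) is at (534,310), the big jar at (462,397), the tape at (522,402), the bowl at (300,378) and the cup at (412,202).

```bash
cat > h.py <<'E'
import numpy as np,cv2,pickle
def ray(c,u,v):
    f=210/np.tan(np.radians(c["fovy"]/2)); d=c["T"][:3,:3]@np.array([(u-c["cx"])/f,-(v-c["cy"])/f,-1]); return c["T"][:3,3],d
def at(c,u,v,z):
    o,d=ray(c,u,v); return (o+d*(z-o[2])/d[2]).round(4)
def px(c,p):
    f=210/np.tan(np.radians(c["fovy"]/2)); q=c["T"][:3,:3].T@(np.array(p)-c["T"][:3,3]); return np.array([c["cx"]+f*q[0]/-q[2],c["cy"]-f*q[1]/-q[2]])
E
python3 - <<'E'
from h import *
t=pickle.load(open("top0.pkl","rb"));s=pickle.load(open("scene0.pkl","rb"))
cr=lambda c,x,y,w,h,k:cv2.resize(c["color"][y:y+h,x:x+w,::-1],None,fx=k,fy=k,interpolation=cv2.INTER_CUBIC)
a=cr(t,180,150,120,80,5); b=cr(t,350,195,50,50,4); d=cr(s,165,160,165,115,4)
cv2.imwrite("pics/c1.png",np.hstack([a,np.vstack([b,np.zeros((200,200,3),np.uint8)])]))
cv2.imwrite("pics/c2.png",d)
for n,u,v,z in [("jar",534,308,.062),("orange",460,316,.06),("big",462,398,.066),("tape",522,403,.019),("bowl",300,378,.046),("cup",412,198,.083),("knob",408,293,.083),("keep",283,313,.043),("guide",340,306,.043),("red",230,254,.06)]: print(n,at(t,u*.7,v*.7,z))
E
```

```text
jar [ 0.5636 -0.1171  0.062 ]
orange [0.5488 0.0006 0.06  ]
big [ 0.4201 -0.0021  0.066 ]
tape [ 0.4142 -0.1047  0.019 ]
bowl [0.4469 0.2522 0.046 ]
cup [0.7348 0.0803 0.083 ]
knob [0.5801 0.0842 0.083 ]
keep [0.5506 0.2848 0.043 ]
guide [0.5638 0.1933 0.043 ]
red [0.6425 0.3715 0.06  ]
```

View pics/c1.png

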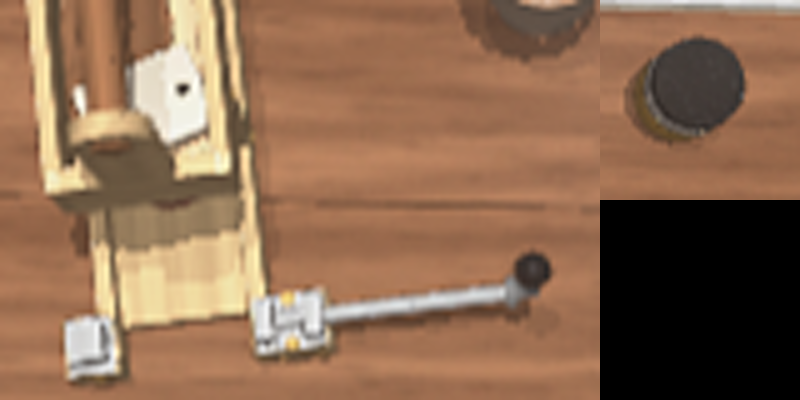

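View pics/c2.png

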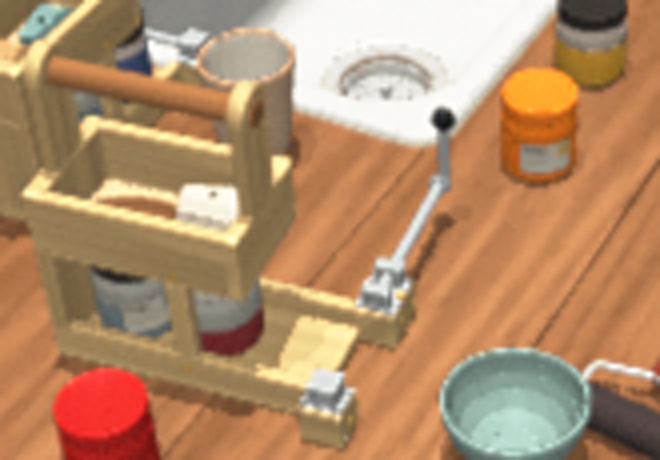

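Crops: floor front corners at top-crop (120,325) and (255,310), keeper saddle (92,342), guide saddle (290,318), knob (533,271). In the scene crop the tray's lower front corners are (240,292) and (293,214), and the bolt is drawn with its handle upright at (443,119). The jar lid in the top crop is at (698,85).

Run:
```python
from h import *
from scipy.optimize import least_squares
t=pickle.load(open("top0.pkl","rb"));s=pickle.load(open("scene0.pkl","rb"))
T=lambda u,v:(t,(180+u/5,150+v/5)); S=lambda u,v:(s,(165+u/4,160+v/4))
P=[(T(120,325),(-.03,.031,.012)),(T(255,310),(-.03,-.031,.012)),(T(88,342),(-.04,.044,.043)),(T(290,318),(-.04,-.05,.043)),
(T(45,200),(.01,.04,.132)),(T(232,178),(.01,-.04,.132)),
(S(240,292),(.01,.04,.086)),(S(293,214),(.01,-.04,.086)),(S(236,243),(.01,.04,.132)),(S(292,160),(.01,-.04,.132)),(S(327,385),(-.04,.044,.043)),(S(385,283),(-.04,-.05,.043))]
def W(p,l): c,q=np.cos(p[2]),np.sin(p[2]); return [p[0]+c*l[0]-q*l[1],p[1]+q*l[0]+c*l[1],l[2]]
f=lambda p:np.concatenate([px(c,W(p,l))-uv for (c,uv),l in P])
r=least_squares(f,[.6,.24,.14],loss="soft_l1");p=r.x;print(p,np.degrees(p[2]));print(f(p).reshape(-1,2).round(1))
k=lambda q:np.concatenate([px(c,[q[0],q[1],.083])-uv for c,uv in(T(533,271),S(443,119))])
q=least_squares(k,[.58,.084]).x;print("knob",q,k(q).round(1))
d=q-p[:2];c,sn=np.cos(p[2]),np.sin(p[2]);print("knob local",c*d[0]+sn*d[1],-sn*d[0]+c*d[1])
print("jar",at(t,350+98/4,195+85/4,.062), at(s,165+592/4,160+10/4,.062),)
for n,o in("rod",(0,0)),:pass
for l in [(0,0,.012),(-.04,0,.034),(-.12,0,0),(-.2,0,0)]:print(l,W(p,l))
```

```text
[0.59939387 0.25017295 0.13928924] 7.980685651951046
[[ 0.2 -0.1]
 [-0.9 -0.1]
 [-0.9 -0.6]
 [-0.8 -0.6]
 [-0.4 -1.9]
 [-0.2 -1.9]
 [ 1.7  2.6]
 [ 2.3  0.6]
 [ 0.8  0. ]
 [ 1.2 -0.5]
 [ 0.3 -1.4]
 [ 0.5 -1.9]]
knob [0.58349001 0.082741  ] [-0.3 -0.6  0.8 -0. ]
knob local -0.03899595573631673 -0.16360227316827525
jar [ 0.5622 -0.1186  0.062 ] [ 0.5614 -0.1056  0.062 ]
(0, 0, 0.012) [np.float64(0.599393870707227), np.float64(0.2501729453319099), 0.012]
(-0.04, 0, 0.034) [np.float64(0.5597812736038571), np.float64(0.24461937434324962), 0.034]
(-0.12, 0, 0) [np.float64(0.4805560793971173), np.float64(0.233512232365929), 0]
(-0.2, 0, 0) [np.float64(0.40133088519037746), np.float64(0.22240509038860837), 0]
```

```bash
cat >> h.py <<'E'
from scipy.spatial.transform import Rotation as Ro
C=np.array([.5994,.2502]);YAW=.1393
def L(x,y,z): c,s=np.cos(YAW),np.sin(YAW); return np.array([C[0]+c*x-s*y,C[1]+s*x+c*y,z])
def tool(tilt,yaw=YAW):  # fingers tilted forward along row by tilt deg, pads close along carrier y
    y=np.array([-np.sin(yaw),np.cos(yaw),0]);t=np.radians(tilt)
    z=np.array([np.cos(yaw)*np.sin(t),np.sin(yaw)*np.sin(t),-np.cos(t)])
    return Ro.from_matrix(np.c_[np.cross(y,z),y,z])
def todo(p,R):
    from station import sense
    s=sense();r=(R*Ro.from_rotvec(s["tool_rot"]).inv()).as_rotvec()
    print("t",s["time_s"],"pos",s["position"].round(4),"shift",((p-s["position"])/.04).round(2),"turn",(np.degrees(r)/5).round(2),"F",s["force"].round(1),"w",s["width"],"g",s["grasp_force"],"j",s["joints"].round(2))
E
python3 - <<'E'
from h import *
R=tool(45);d=R.apply([0,0,1]);G=np.array([.562,-.1186,.042])
todo(G-.098*d,R);print(d,G-.098*d,G+.022*d)
E
```

```text
t 0.1 pos [0.1832 0.4917 0.2056] shift [  7.75 -15.5   -2.36] turn [-0.97 -9.04  5.39] F [-0.2 -0.4  0.2] w 0.08537189785843721 g 0.0 j [ 0.99  0.31  1.5  -0.    1.33 -0.22]
[ 0.70025734  0.09818173 -0.70710678] [ 0.49337478 -0.12822181  0.11129646] [ 0.57740566 -0.11644     0.02644365]
```

Call:
{"api": "send_rows", "payload": {
  "series": [
    {"tz": 0.7,"fingers": -1},
    {"tz": 0.7,"tx": 0.3,"ty": -0.3,"fingers": -1},
    {"tx": 0.4,"ty": -0.7,"tz": 0.2,"ax": -0.1,"ay": -0.5,"az": 0.3,"fingers": -1},
    {"tx": 0.4,"ty": -0.8,"ax": -0.1,"ay": -0.5,"az": 0.3,"fingers": -1},
    {"tx": 0.4,"ty": -0.8,"ax": -0.1,"ay": -0.5,"az": 0.3,"fingers": -1},
    {"tx": 0.4,"ty": -0.8,"ax": -0.1,"ay": -0.5,"az": 0.3,"fingers": -1},
    {"tx": 0.4,"ty": -0.8,"ax": -0.1,"ay": -0.5,"az": 0.3,"fingers": -1},
    {"tx": 0.4,"ty": -0.8,"ax": -0.1,"ay": -0.5,"az": 0.3,"fingers": -1},
    {"tx": 0.4,"ty": -0.8,"ax": -0.1,"ay": -0.5,"az": 0.3,"fingers": -1},
    {"tx": 0.4,"ty": -0.8,"ax": -0.1,"ay": -0.5,"az": 0.3,"fingers": -1},
    {"tx": 0.4,"ty": -0.8,"ax": -0.1,"ay": -0.5,"az": 0.3,"fingers": -1},
    {"tx": 0.4,"ty": -0.8,"ax": -0.1,"ay": -0.5,"az": 0.3,"fingers": -1}
  ]
}}

```text
validation failed for argument at $.se...
```

Run:
```python
from h import *
R=tool(45);d=R.apply([0,0,1]);G=np.array([.562,-.1186,.042])
todo(G-.098*d,R)
```

```text
t 0.1 pos [0.1832 0.4917 0.2056] shift [  7.75 -15.5   -2.36] turn [-0.97 -9.04  5.39] F [-0.2 -0.4  0.2] w 0.08537189785843721 g 0.0 j [ 0.99  0.31  1.5  -0.    1.33 -0.22]
```

Call:
{"api": "send_rows", "payload": {
  "series": [
    {"ax": 0,"ay": 0,"az": 0,"tx": 0,"ty": 0,"tz": 0.7,"fingers": -1},
    {"ax": 0,"ay": 0,"az": 0,"tx": 0.3,"ty": -0.3,"tz": 0.7,"fingers": -1},
    {"ax": -0.1,"ay": -0.5,"az": 0.3,"tx": 0.4,"ty": -0.7,"tz": 0.2,"fingers": -1},
    {"ax": -0.1,"ay": -0.5,"az": 0.3,"tx": 0.4,"ty": -0.8,"tz": 0,"fingers": -1},
    {"ax": -0.1,"ay": -0.5,"az": 0.3,"tx": 0.4,"ty": -0.8,"tz": 0,"fingers": -1},
    {"ax": -0.1,"ay": -0.5,"az": 0.3,"tx": 0.4,"ty": -0.8,"tz": 0,"fingers": -1},
    {"ax": -0.1,"ay": -0.5,"az": 0.3,"tx": 0.4,"ty": -0.8,"tz": 0,"fingers": -1},
    {"ax": -0.1,"ay": -0.5,"az": 0.3,"tx": 0.4,"ty": -0.8,"tz": 0,"fingers": -1},
    {"ax": -0.1,"ay": -0.5,"az": 0.3,"tx": 0.4,"ty": -0.8,"tz": 0,"fingers": -1},
    {"ax": -0.1,"ay": -0.5,"az": 0.3,"tx": 0.4,"ty": -0.8,"tz": 0,"fingers": -1}
  ]
}}

```text
time_s: 1.1
position: [0.3236, 0.2267, 0.2699]
tool_rot: [0.199, 2.777, -0.01]
force: [0.7, 0.9, 0.0]
width: 0.0853
grasp_force: 0.0
```

Run:
```python
from h import *
R=tool(45);d=R.apply([0,0,1]);G=np.array([.562,-.1186,.042])
todo(G-.098*d,R)
```

```text
t 1.1 pos [0.3236 0.2267 0.2699] shift [ 4.24 -8.87 -3.97] turn [-0.21 -4.93  3.11] F [0.7 0.9 0. ] w 0.08532995327264176 g 0.0 j [ 0.44 -0.19  1.91 -0.2   1.11 -0.92]
```

Call:
{"api": "send_rows", "payload": {
  "series": [
    {"ax": 0,"ay": -0.5,"az": 0.3,"tx": 0.4,"ty": -0.8,"tz": -0.1,"fingers": -1},
    {"ax": 0,"ay": -0.5,"az": 0.3,"tx": 0.4,"ty": -0.8,"tz": -0.2,"fingers": -1},
    {"ax": 0,"ay": -0.5,"az": 0.3,"tx": 0.4,"ty": -0.8,"tz": -0.3,"fingers": -1},
    {"ax": 0,"ay": -0.5,"az": 0.3,"tx": 0.4,"ty": -0.8,"tz": -0.3,"fingers": -1},
    {"ax": 0,"ay": -0.5,"az": 0.3,"tx": 0.4,"ty": -0.8,"tz": -0.3,"fingers": -1},
    {"ax": 0,"ay": -0.5,"az": 0.3,"tx": 0.4,"ty": -0.8,"tz": -0.3,"fingers": -1},
    {"ax": 0,"ay": -0.5,"az": 0.3,"tx": 0.4,"ty": -0.8,"tz": -0.3,"fingers": -1},
    {"ax": 0,"ay": -0.5,"az": 0.3,"tx": 0.4,"ty": -0.8,"tz": -0.3,"fingers": -1},
    {"ax": 0,"ay": -0.4,"az": 0.3,"tx": 0.4,"ty": -0.8,"tz": -0.3,"fingers": -1},
    {"ax": 0,"ay": 0,"az": 0,"tx": 0.4,"ty": -0.8,"tz": -0.3,"fingers": -1},
    {"ax": 0,"ay": 0,"az": 0,"tx": 0,"ty": 0,"tz": 0,"fingers": -1}
  ]
}}

```text
time_s: 2.2
position: [0.466, -0.0539, 0.1731]
tool_rot: [-0.079, 2.464, 0.085]
force: [-0.4, -0.0, 0.1]
width: 0.0855
grasp_force: 0.0
```

Run:
```python
from h import *
from station import camera
c=camera("top");s=camera("scene")
pickle.dump(c,open("top1.pkl","wb"))
cr=lambda c,x,y,w,h,k:cv2.resize(c["color"][y:y+h,x:x+w,::-1],None,fx=k,fy=k,interpolation=cv2.INTER_CUBIC)
cv2.imwrite("pics/p1.png",np.hstack([cr(c,290,150,160,180,2.5),cr(s,260,100,160,180,2.5)]))
R=tool(45);d=R.apply([0,0,1]);G=np.array([.562,-.1186,.042])
todo(G-.098*d,R)
```

```text
t 2.3 pos [ 0.4651 -0.051   0.174 ] shift [ 0.71 -1.93 -1.57] turn [-0.32 -1.27  0.62] F [-0.   0.8  0.4] w 0.08530850240302836 g 0.0 j [-0.65 -0.09  2.22  0.82  0.65 -2.86]
```

View pics/p1.png

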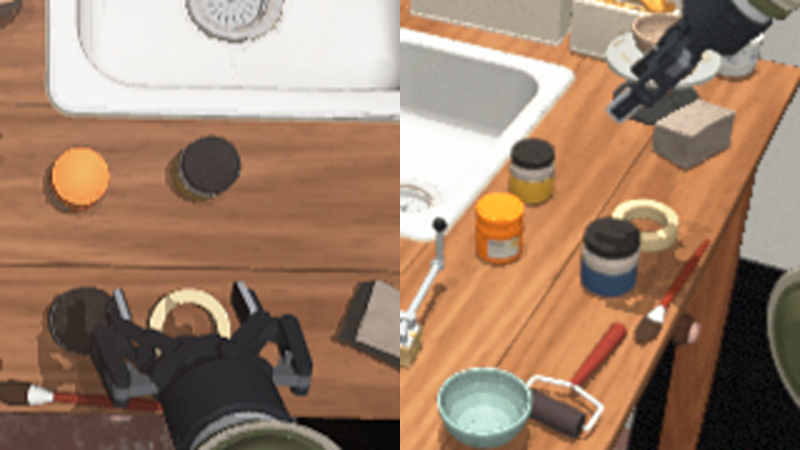

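The gripper is open short of the jar. The stain jar stands free, but joint 6 is at its limit (-2.86), so I'll fit a kinematic model to choose a better tool pose.

```bash
cat > kin.py <<'E'
from h import *
from scipy.optimize import least_squares
from station import sense
D=[([.9906,.31345,1.49844,0,1.33101,-.22343],[.18322,.49168,.20554],[-.55738,-3.09122,.00187]),
([.44,-.19,1.91,-.2,1.11,-.92],[.3236,.2267,.2699],[.199,2.777,-.01])]
s=sense();D.append((s["joints"],s["position"],s["tool_rot"]))
E
python3 - <<'E'
from kin import *
z=lambda a:Ro.from_euler("z",a);y=lambda a:Ro.from_euler("y",a)
import itertools
for sg in itertools.product([1,-1],[1,-1],[1,-1]):
  Q=[]
  for j,p,r in D:
    Q.append((z(j[0])*y(j[1]+j[2])*z(sg[0]*j[3])*y(sg[1]*j[4])*z(sg[2]*j[5])).inv()*Ro.from_rotvec(r))
  print(sg,[np.degrees((Q[0].inv()*q).magnitude()).round(2) for q in Q[1:]],Q[0].as_rotvec().round(2))
print(D[2])
E
```

```text
(1, 1, 1) [np.float64(0.62), np.float64(0.0)] [-0.    0.    1.57]
(1, 1, -1) [np.float64(80.24), np.float64(57.35)] [-0.    0.    1.12]
(1, -1, 1) [np.float64(79.08), np.float64(141.47)] [1.47 2.34 0.48]
(1, -1, -1) [np.float64(35.66), np.float64(129.63)] [1.92 1.92 0.35]
(-1, 1, 1) [np.float64(23.05), np.float64(93.4)] [-0.    0.    1.57]
(-1, 1, -1) [np.float64(92.26), np.float64(142.13)] [-0.    0.    1.12]
(-1, -1, 1) [np.float64(81.73), np.float64(153.85)] [1.47 2.34 0.48]
(-1, -1, -1) [np.float64(50.97), np.float64(135.98)] [1.92 1.92 0.35]
(array([-0.64899029, -0.08689955,  2.22440341,  0.81511213,  0.65394354,
       -2.86454997]), array([ 0.46508829, -0.05096461,  0.17399374]), array([-0.08478229,  2.46285652,  0.08580874]))
```

```bash
cat >> kin.py <<'E'
z=lambda a:Ro.from_euler("z",a);y=lambda a:Ro.from_euler("y",a)
def fk(q,j):
    a1,b,h,L2,a3,L4,L6=q;A=z(j[0]);B=y(j[1]+j[2]);W=z(j[3])*y(j[4])
    p=A.apply([a1,b,h]+y(j[1]).apply([0,0,L2])+B.apply([a3,0,L4]+W.apply([0,0,L6])))
    return p,A*B*W*z(j[5]+np.pi/2)
q0=np.array([0,.12,.2,.35,0,.3,.25])
fit=lambda q:np.concatenate([fk(q,j)[0]-p for j,p,r in D]+[.003*(q-q0)])
r_=least_squares(fit,q0);Q=r_.x
lo=np.array([-2.94,-.97,.19,-1.23,.02,-2.88]);hi=np.array([2.94,2.17,2.56,4.37,3.11,2.88])
def ik(p,R,seeds):
    best=None
    for s0 in seeds:
        f=lambda j:np.r_[(fk(Q,j)[0]-p)*5,(fk(Q,j)[1]*R.inv()).as_rotvec()]
        r=least_squares(f,np.clip(s0,lo+.01,hi-.01),bounds=(lo,hi))
        if r.cost<1e-6:
            j=r.x;m=min((j-lo)[[0,1,2,3,5]].min(),(hi-j).min(),(j-lo)[4]*2)
            if best is None or m>best[0]: best=(m,j.round(2))
    return best
E
python3 - <<'E'
from kin import *
print(Q.round(4),fit(Q)[:9].round(4))
rng=np.random.default_rng(0);S=[[0,.3,1.8,a,.6,c] for a in(0,1.5,3) for c in(-2,0,2)]+[D[0][0],D[2][0]]
J=np.array([.562,-.1186,.042])
for flip in(0,1):
 for tilt in(30,45):
  for yaw in(-20,8,35):
   R=tool(tilt,np.radians(yaw));d=R.apply([0,0,1]);R=R*z(np.pi*flip)
   G=L(0,0,.054)
   print(flip,tilt,yaw,[ik(p,R,S) for p in(J-.098*d,J+.022*d,G+.022*d,G+.022*d+[0,0,.06])])
E
```

```text
[0.0056 0.1168 0.1928 0.4404 0.0366 0.3906 0.2786] [-0.0004  0.0002 -0.0012  0.0001 -0.0001  0.0009 -0.0002 -0.0003  0.0003]
0 30 -20 [(np.float64(0.5222503232306264), array([-0.44,  0.16,  2.04,  0.12,  0.42, -1.76])), (np.float64(0.3394516439233122), array([-0.43,  0.47,  1.96,  0.22,  0.19, -1.86])), (np.float64(0.6022155504500679), array([ 0.34,  0.63,  1.61, -0.63,  0.57, -0.4 ])), (np.float64(0.6991421526965784), array([ 0.34,  0.55,  1.57, -0.53,  0.68, -0.52]))]
0 30 8 [(np.float64(0.06584132663486564), array([-0.66,  0.19,  2.  ,  0.62,  0.67, -2.81])), None, (np.float64(0.6159570891662033), array([ 0.23,  0.57,  1.72, -0.15,  0.33, -1.35])), (np.float64(0.8800328235517167), array([ 0.23,  0.48,  1.68, -0.11,  0.46, -1.4 ]))]
0 30 35 [None, None, (np.float64(0.3322219857594142), array([ 0.12,  0.57,  1.72,  0.59,  0.44, -2.55])), (np.float64(0.4746273840523463), array([ 0.12,  0.48,  1.68,  0.46,  0.56, -2.41]))]
0 45 -20 [(np.float64(0.18838765653648162), array([-0.47,  0.13,  2.3 ,  2.29,  0.11,  2.33])), (np.float64(0.43571700751130304), array([-0.44,  0.5 ,  2.12,  2.89,
[... 1947 characters left out ...]
]
1 45 8 [(np.float64(0.3210901727054116), array([-0.84,  0.18,  2.24,  1.29,  0.65, -0.46])), (np.float64(0.4723727123830779), array([-0.65,  0.51,  2.09,  1.69,  0.53, -0.76])), (np.float64(0.21517872559518156), array([ 0.24,  0.57,  1.89,  3.76,  0.13, -2.11])), (np.float64(0.12833654371470749), array([ 0.24,  0.46,  1.86, -1.07,  0.08,  2.72]))]
1 45 35 [(np.float64(0.5980404004635143), array([-0.94,  0.37,  1.96,  0.95,  1.05, -0.58])), (np.float64(0.6491593319837219), array([-0.75,  0.59,  1.91,  1.16,  0.85, -0.69])), (np.float64(0.6647882381966499), array([ 0.06,  0.57,  1.9 ,  1.65,  0.38, -0.49])), (np.float64(0.6922101858836607), array([ 0.06,  0.45,  1.87,  1.29,  0.39, -0.11]))]
```

Run:
```python
from kin import *
J=np.array([.562,-.1186,.044])
s0=D[2][0]
S=[s0,[-.43,.47,1.96,.22,.19,-1.86],[.23,.57,1.72,-.15,.33,-1.35],[0,.5,1.8,0,.3,-1.6]]
def show(n,p,yaw,tilt):
    R=tool(tilt,np.radians(yaw));print(n,yaw,tilt,p.round(3),ik(p,R,S))
for tilt in(32,36):
 for yaw in(-25,-15,-5):
  R=tool(tilt,np.radians(yaw));d=R.apply([0,0,1]);f=np.array([np.cos(np.radians(yaw)),np.sin(np.radians(yaw)),0])
  g=J-.005*f+.022*d
  show("pre",g-.1*d,yaw,tilt);show("grasp",g,yaw,tilt);show("lift",g+[0,0,.1],yaw,tilt)
 R=tool(tilt);d=R.apply([0,0,1])
 for x,zz in((-.1,.07),(-.04,.07),(-.04,.001),(0,.001)):
  show("place",L(x-.005,0,.056+zz)+.022*d,np.degrees(YAW),tilt)
```

```text
pre -25 32 [ 0.52  -0.099  0.11 ] (np.float64(0.4952104459837421), array([-0.4 ,  0.2 ,  2.06, -0.06,  0.32, -1.48]))
grasp -25 32 [ 0.568 -0.121  0.025] (np.float64(0.2210119050274761), array([-0.4 ,  0.46,  1.99, -0.13,  0.13, -1.42]))
lift -25 32 [ 0.568 -0.121  0.125] (np.float64(0.6475295462470498), array([-0.4 ,  0.27,  1.91, -0.04,  0.4 , -1.5 ]))
pre -15 32 [ 0.517 -0.107  0.11 ] (np.float64(0.4763914665350413), array([-0.49,  0.19,  2.08,  0.36,  0.35, -2.11]))
grasp -15 32 [ 0.568 -0.12   0.025] (np.float64(0.29865842800581605), array([-0.46,  0.46,  2.  ,  0.68,  0.17, -2.42]))
lift -15 32 [ 0.568 -0.12   0.125] (np.float64(0.6349927014581849), array([-0.46,  0.26,  1.93,  0.27,  0.42, -1.99]))
pre -5 32 [ 0.516 -0.115  0.11 ] (np.float64(0.30914337984502804), array([-0.58,  0.19,  2.08,  0.62,  0.44, -2.57]))
grasp -5 32 [ 0.569 -0.119  0.025] (np.float64(0.015473088815531), array([-0.52,  0.46,  2.  ,  0.94,  0.28, -2.86]))
lift -5 32 [ 0.569 -0.119  0.125] (np.float64(0.49340788917249156), array([-0.52,  0.27,  1.92,  0.49,  0.49, -2.39]))
place 7.981302086172368 32 [0.
[... 1232 characters left out ...]
  0.39, -2.85]))
grasp -5 36 [ 0.57  -0.119  0.026] None
lift -5 36 [ 0.57  -0.119  0.126] (np.float64(0.3073562737906297), array([-0.53,  0.25,  1.97,  0.68,  0.42, -2.57]))
place 7.981302086172368 36 [0.508 0.237 0.108] (np.float64(0.43915646801461167), array([ 0.26,  0.26,  2.03, -0.31,  0.24, -1.16]))
place 7.981302086172368 36 [0.568 0.246 0.108] (np.float64(0.5307851098884541), array([ 0.25,  0.37,  1.87, -0.23,  0.29, -1.26]))
place 7.981302086172368 36 [0.568 0.246 0.039] (np.float64(0.20277467979828404), array([ 0.25,  0.5 ,  1.92, -0.55,  0.12, -0.93]))
place 7.981302086172368 36 [0.607 0.251 0.039] (np.float64(0.2936434812051237), array([ 0.24,  0.55,  1.81, -0.36,  0.17, -1.14]))
```

Run:
```python
from h import *
yaw=np.radians(-22);R=tool(32,yaw);d=R.apply([0,0,1]);f=np.array([np.cos(yaw),np.sin(yaw),0])
g=np.array([.562,-.1186,.044])-.005*f+.022*d
print(g,g-.1*d);todo(g-.1*d,R);print(d/.4)
```

```text
[ 0.5681734  -0.12109421  0.02534294] [ 0.51904014 -0.10124309  0.11014775]
t 2.3 pos [ 0.4651 -0.051   0.174 ] shift [ 1.35 -1.26 -1.6 ] turn [-0.25  1.44 -5.32] F [-0.   0.8  0.4] w 0.08530850240302836 g 0.0 j [-0.65 -0.09  2.22  0.82  0.65 -2.86]
[ 1.22833147 -0.49627813 -2.12012024]
```

Call:
{"api": "send_rows", "payload": {
  "series": [
    {"ax": 0,"ay": 0.2,"az": -0.7,"tx": 0,"ty": 0,"tz": 0.3,"fingers": -1},
    {"ax": 0,"ay": 0.2,"az": -0.7,"tx": 0,"ty": 0,"tz": 0,"fingers": -1},
    {"ax": 0,"ay": 0.2,"az": -0.7,"tx": 0.2,"ty": -0.2,"tz": -0.2,"fingers": -1},
    {"ax": 0,"ay": 0.2,"az": -0.7,"tx": 0.2,"ty": -0.2,"tz": -0.2,"fingers": -1},
    {"ax": 0,"ay": 0.2,"az": -0.7,"tx": 0.2,"ty": -0.2,"tz": -0.2,"fingers": -1},
    {"ax": -0.1,"ay": 0.2,"az": -0.7,"tx": 0.2,"ty": -0.2,"tz": -0.2,"fingers": -1},
    {"ax": -0.1,"ay": 0.2,"az": -0.7,"tx": 0.2,"ty": -0.2,"tz": -0.2,"fingers": -1},
    {"ax": -0.1,"ay": 0,"az": -0.4,"tx": 0.2,"ty": -0.2,"tz": -0.2,"fingers": -1},
    {"ax": 0,"ay": 0,"az": 0,"tx": 0,"ty": 0,"tz": 0,"fingers": -1}
  ]
}}

```text
time_s: 3.2
position: [0.5134, -0.0976, 0.1382]
tool_rot: [0.488, 2.535, -0.144]
force: [0.4, 0.4, -0.5]
width: 0.0852
grasp_force: 0.0
```

```bash
cat > go.py <<'E'
from h import *
yaw=np.radians(-22);R=tool(32,yaw);d=R.apply([0,0,1]);f=np.array([np.cos(yaw),np.sin(yaw),0])
g=np.array([.562,-.1186,.044])-.005*f+.022*d
todo(g-.1*d,R);todo(g,R)
E
python3 go.py
```

```text
t 3.2 pos [ 0.5134 -0.0976  0.1382] shift [ 0.14 -0.09 -0.7 ] turn [ 0.05  0.08 -0.04] F [ 0.4  0.4 -0.5] w 0.08520503814416941 g 0.0 j [-0.42  0.13  2.06  0.06  0.39 -1.66]
t 3.2 pos [ 0.5134 -0.0976  0.1382] shift [ 1.37 -0.59 -2.82] turn [ 0.05  0.08 -0.04] F [ 0.4  0.4 -0.5] w 0.08520503814416941 g 0.0 j [-0.42  0.13  2.06  0.06  0.39 -1.66]
```

Call:
{"api": "send_rows", "payload": {
  "series": [
    {"ax": 0.05,"ay": 0.08,"az": -0.04,"tx": 0.14,"ty": -0.09,"tz": -0.7,"fingers": -1},
    {"ax": 0,"ay": 0,"az": 0,"tx": 0.2,"ty": -0.08,"tz": -0.35,"fingers": -1},
    {"ax": 0,"ay": 0,"az": 0,"tx": 0.2,"ty": -0.08,"tz": -0.35,"fingers": -1},
    {"ax": 0,"ay": 0,"az": 0,"tx": 0.2,"ty": -0.08,"tz": -0.35,"fingers": -1},
    {"ax": 0,"ay": 0,"az": 0,"tx": 0.2,"ty": -0.08,"tz": -0.35,"fingers": -1},
    {"ax": 0,"ay": 0,"az": 0,"tx": 0.2,"ty": -0.09,"tz": -0.35,"fingers": -1},
    {"ax": 0,"ay": 0,"az": 0,"tx": 0.23,"ty": -0.09,"tz": -0.37,"fingers": -1},
    {"ax": 0,"ay": 0,"az": 0,"tx": 0,"ty": 0,"tz": 0,"fingers": -1},
    {"ax": 0,"ay": 0,"az": 0,"tx": 0,"ty": 0,"tz": 0,"fingers": -1}
  ]
}}

```text
time_s: 4.1
position: [0.5679, -0.1218, 0.0266]
tool_rot: [0.495, 2.541, -0.142]
force: [-0.5, 0.1, 0.4]
width: 0.0856
grasp_force: 0.0
```

```bash
python3 go.py
python3 - <<'E'
from h import *
from station import camera
c=camera("top");s=camera("scene")
cr=lambda c,x,y,w,h,k:cv2.resize(c["color"][y:y+h,x:x+w,::-1],None,fx=k,fy=k,interpolation=cv2.INTER_CUBIC)
cv2.imwrite("pics/p2.png",np.hstack([cr(c,320,160,100,120,4),cr(s,280,130,100,120,4)]))
E
```

```text
t 4.1 pos [ 0.5679 -0.1218  0.0266] shift [-1.22  0.51  2.09] turn [0.   0.01 0.01] F [-0.5  0.1  0.4] w 0.08557279963250937 g 0.0 j [-0.42  0.46  1.99  0.15  0.14 -1.75]
t 4.1 pos [ 0.5679 -0.1218  0.0266] shift [ 0.01  0.02 -0.03] turn [0.   0.01 0.01] F [-0.5  0.1  0.4] w 0.08557279963250937 g 0.0 j [-0.42  0.46  1.99  0.15  0.14 -1.75]
```

View pics/p2.png

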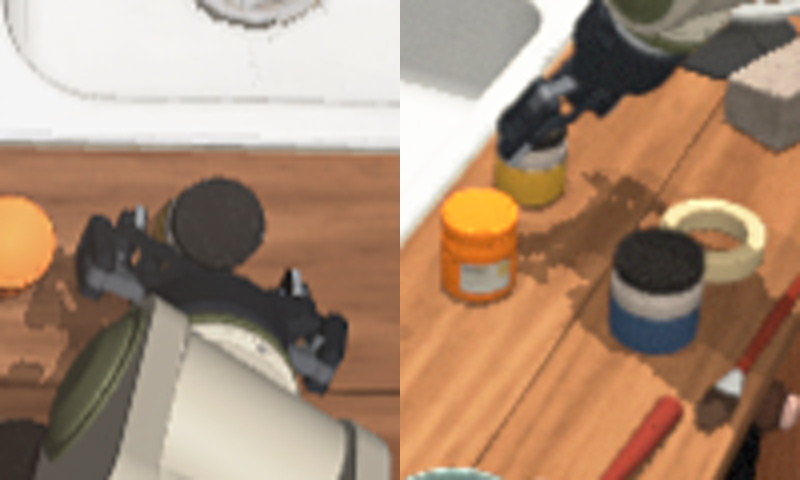

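The open fingers straddle the jar: tips at (140,215) and (290,280), lid centre at (220,222) in the left half, with nothing else touched. Closing now.

Call:
{"api": "send_rows", "payload": {
  "series": [
    {"ax": 0,"ay": 0,"az": 0,"tx": 0,"ty": 0,"tz": 0,"fingers": 1},
    {"ax": 0,"ay": 0,"az": 0,"tx": 0,"ty": 0,"tz": 0,"fingers": 1},
    {"ax": 0,"ay": 0,"az": 0,"tx": 0,"ty": 0,"tz": 0,"fingers": 1},
    {"ax": 0,"ay": 0,"az": 0,"tx": 0,"ty": 0,"tz": 0,"fingers": 1},
    {"ax": 0,"ay": 0,"az": 0,"tx": 0,"ty": 0,"tz": 0,"fingers": 1},
    {"ax": 0,"ay": 0,"az": 0,"tx": 0,"ty": 0,"tz": 0,"fingers": 1},
    {"ax": 0,"ay": 0,"az": 0,"tx": 0,"ty": 0,"tz": 0,"fingers": 1},
    {"ax": 0,"ay": 0,"az": 0,"tx": 0,"ty": 0,"tz": 0,"fingers": 1}
  ]
}}

```text
time_s: 5.0
position: [0.569, -0.1225, 0.0273]
tool_rot: [0.495, 2.538, -0.144]
force: [-5.1, 3.7, 12.3]
width: 0.0473
grasp_force: 58.6
```

Run:
```python
from h import *
from station import camera
c=camera("top");s=camera("scene")
cr=lambda c,x,y,w,h,k:cv2.resize(c["color"][y:y+h,x:x+w,::-1],None,fx=k,fy=k,interpolation=cv2.INTER_CUBIC)
cv2.imwrite("pics/p3.png",np.hstack([cr(c,340,180,66,90,6),cr(s,290,145,66,90,6)]))
```

View pics/p3.png

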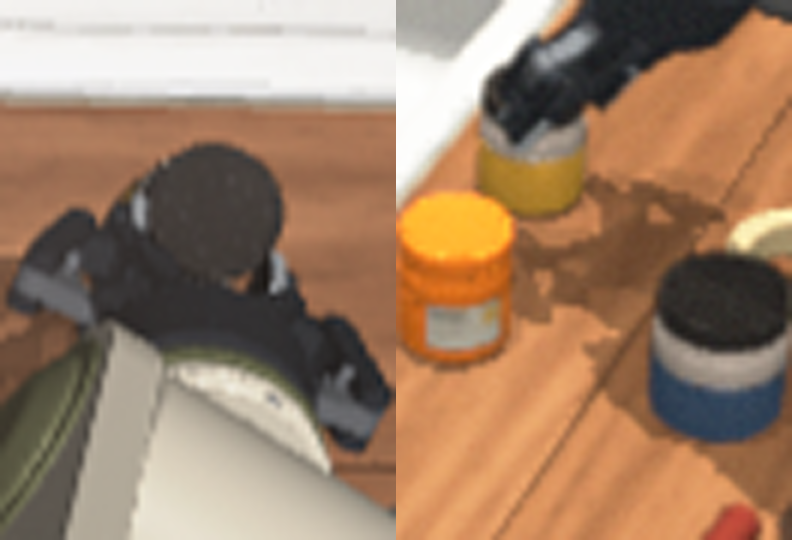

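The pads hold the jar behind its diameter (chord 47 mm), pads at (140,210) and (275,270), jar centre (213,210). I'll regrip a little farther forward and lower.

Call:
{"api": "send_rows", "payload": {
  "series": [
    {"ax": 0,"ay": 0,"az": 0,"tx": 0,"ty": 0,"tz": 0,"fingers": -1},
    {"ax": 0,"ay": 0,"az": 0,"tx": 0,"ty": 0,"tz": 0,"fingers": -1},
    {"ax": 0,"ay": 0,"az": 0,"tx": 0,"ty": 0,"tz": 0,"fingers": -1},
    {"ax": 0,"ay": 0,"az": 0,"tx": 0,"ty": 0,"tz": 0,"fingers": -1},
    {"ax": 0,"ay": 0,"az": 0,"tx": 0.15,"ty": -0.06,"tz": -0.13,"fingers": -1},
    {"ax": 0,"ay": 0,"az": 0,"tx": 0,"ty": 0,"tz": 0,"fingers": -1},
    {"ax": 0,"ay": 0,"az": 0,"tx": 0,"ty": 0,"tz": 0,"fingers": 1},
    {"ax": 0,"ay": 0,"az": 0,"tx": 0,"ty": 0,"tz": 0,"fingers": 1},
    {"ax": 0,"ay": 0,"az": 0,"tx": 0,"ty": 0,"tz": 0,"fingers": 1},
    {"ax": 0,"ay": 0,"az": 0,"tx": 0,"ty": 0,"tz": 0,"fingers": 1},
    {"ax": 0,"ay": 0,"az": 0,"tx": 0,"ty": 0,"tz": 0,"fingers": 1},
    {"ax": 0,"ay": 0,"az": 0,"tx": 0,"ty": 0,"tz": 0,"fingers": 1}
  ]
}}

```text
time_s: 6.3
position: [0.5745, -0.1249, 0.0214]
tool_rot: [0.496, 2.539, -0.143]
force: [-3.1, 2.0, 8.3]
width: 0.0503
grasp_force: 60.6
```

Call:
{"api": "send_rows", "payload": {
  "series": [
    {"ax": 0,"ay": 0,"az": 0,"tx": 0,"ty": 0,"tz": 0,"fingers": -1},
    {"ax": 0,"ay": 0,"az": 0,"tx": 0,"ty": 0,"tz": 0,"fingers": -1},
    {"ax": 0,"ay": 0,"az": 0,"tx": 0,"ty": 0,"tz": 0,"fingers": -1},
    {"ax": 0,"ay": 0,"az": 0,"tx": 0,"ty": 0,"tz": 0,"fingers": -1},
    {"ax": 0,"ay": 0,"az": 0,"tx": 0.13,"ty": -0.05,"tz": 0,"fingers": -1},
    {"ax": 0,"ay": 0,"az": 0,"tx": 0,"ty": 0,"tz": 0,"fingers": -1},
    {"ax": 0,"ay": 0,"az": 0,"tx": 0,"ty": 0,"tz": 0,"fingers": 1},
    {"ax": 0,"ay": 0,"az": 0,"tx": 0,"ty": 0,"tz": 0,"fingers": 1},
    {"ax": 0,"ay": 0,"az": 0,"tx": 0,"ty": 0,"tz": 0,"fingers": 1},
    {"ax": 0,"ay": 0,"az": 0,"tx": 0,"ty": 0,"tz": 0,"fingers": 1},
    {"ax": 0,"ay": 0,"az": 0,"tx": 0,"ty": 0,"tz": 0,"fingers": 1},
    {"ax": 0,"ay": 0,"az": 0,"tx": 0,"ty": 0,"tz": 0,"fingers": 1}
  ]
}}

```text
time_s: 7.5
position: [0.5797, -0.1269, 0.021]
tool_rot: [0.496, 2.54, -0.143]
force: [-0.3, 1.2, 5.3]
width: 0.0513
grasp_force: 62.8
```

Call:
{"api": "send_rows", "payload": {
  "series": [
    {"ax": 0,"ay": 0,"az": 0,"tx": 0,"ty": 0,"tz": 0.4,"fingers": 1},
    {"ax": 0,"ay": 0,"az": 0,"tx": 0,"ty": 0,"tz": 0.6,"fingers": 1},
    {"ax": 0,"ay": 0,"az": 0,"tx": 0,"ty": 0,"tz": 0.6,"fingers": 1},
    {"ax": 0,"ay": 0,"az": 0,"tx": -0.1,"ty": 0,"tz": 0.6,"fingers": 1},
    {"ax": 0,"ay": 0,"az": 0,"tx": -0.1,"ty": 0.3,"tz": 0.6,"fingers": 1},
    {"ax": 0,"ay": 0,"az": 0.4,"tx": -0.2,"ty": 0.5,"tz": 0,"fingers": 1},
    {"ax": 0,"ay": 0,"az": 0.4,"tx": -0.2,"ty": 0.5,"tz": 0,"fingers": 1},
    {"ax": 0,"ay": 0,"az": 0.4,"tx": -0.2,"ty": 0.5,"tz": 0,"fingers": 1},
    {"ax": 0,"ay": 0,"az": 0.4,"tx": -0.2,"ty": 0.5,"tz": 0,"fingers": 1},
    {"ax": 0,"ay": 0,"az": 0.4,"tx": -0.2,"ty": 0.5,"tz": 0,"fingers": 1}
  ]
}}

```text
time_s: 8.5
position: [0.5303, -0.0131, 0.1319]
tool_rot: [0.269, 2.572, -0.077]
force: [-0.3, 0.6, -0.7]
width: 0.0517
grasp_force: 62.9
```

Run:
```python
from h import *
todo(L(-.085,0,.13),tool(32))
```

```text
t 8.5 pos [ 0.5303 -0.0131  0.1319] shift [-0.38  6.29 -0.05] turn [ 0.   -0.01  3.99] F [-0.3  0.6 -0.7] w 0.051712083549509014 g 62.88016676902771 j [-0.26  0.16  2.04  0.07  0.39 -1.68]
```

Call:
{"api": "send_rows", "payload": {
  "series": [
    {"ax": 0,"ay": 0,"az": 0.4,"tx": -0.1,"ty": 0.6,"tz": 0,"fingers": 1},
    {"ax": 0,"ay": 0,"az": 0.4,"tx": -0.1,"ty": 0.6,"tz": 0,"fingers": 1},
    {"ax": 0,"ay": 0,"az": 0.4,"tx": 0,"ty": 0.6,"tz": 0,"fingers": 1},
    {"ax": 0,"ay": 0,"az": 0.4,"tx": 0,"ty": 0.6,"tz": 0,"fingers": 1},
    {"ax": 0,"ay": 0,"az": 0.4,"tx": 0,"ty": 0.6,"tz": 0,"fingers": 1},
    {"ax": 0,"ay": 0,"az": 0.4,"tx": 0,"ty": 0.6,"tz": 0,"fingers": 1},
    {"ax": 0,"ay": 0,"az": 0.4,"tx": 0,"ty": 0.6,"tz": 0,"fingers": 1},
    {"ax": 0,"ay": 0,"az": 0.4,"tx": 0,"ty": 0.6,"tz": 0,"fingers": 1},
    {"ax": 0,"ay": 0,"az": 0.4,"tx": 0,"ty": 0.6,"tz": 0,"fingers": 1},
    {"ax": 0,"ay": 0,"az": 0.2,"tx": 0,"ty": 0.5,"tz": 0,"fingers": 1},
    {"ax": 0,"ay": 0,"az": 0,"tx": 0,"ty": 0,"tz": 0,"fingers": 1},
    {"ax": 0,"ay": 0,"az": 0,"tx": 0,"ty": 0,"tz": 0,"fingers": 1}
  ]
}}

```text
time_s: 9.7
position: [0.5226, 0.2215, 0.132]
tool_rot: [-0.157, 2.579, 0.045]
force: [-0.2, -0.5, -0.7]
width: 0.0514
grasp_force: 62.8
```

Run:
```python
from h import *
from station import camera
c=camera("top");s=camera("scene");pickle.dump((c,s),open("p4.pkl","wb"))
cr=lambda c,x,y,w,h,k:cv2.resize(c["color"][y:y+h,x:x+w,::-1],None,fx=k,fy=k,interpolation=cv2.INTER_CUBIC)
cv2.imwrite("pics/p4.png",np.hstack([cr(c,165,170,100,120,4),cr(s,215,180,100,120,4)]))
todo(L(-.085,0,.13),tool(32))
```

```text
t 9.8 pos [0.523  0.2208 0.1323] shift [-0.2   0.44 -0.06] turn [0.   0.   0.22] F [ 1.1 -0.3 -1.2] w 0.051547551057945354 g 62.800859212875366 j [ 0.22  0.24  1.93 -0.13  0.42 -1.37]
```

View pics/p4.png

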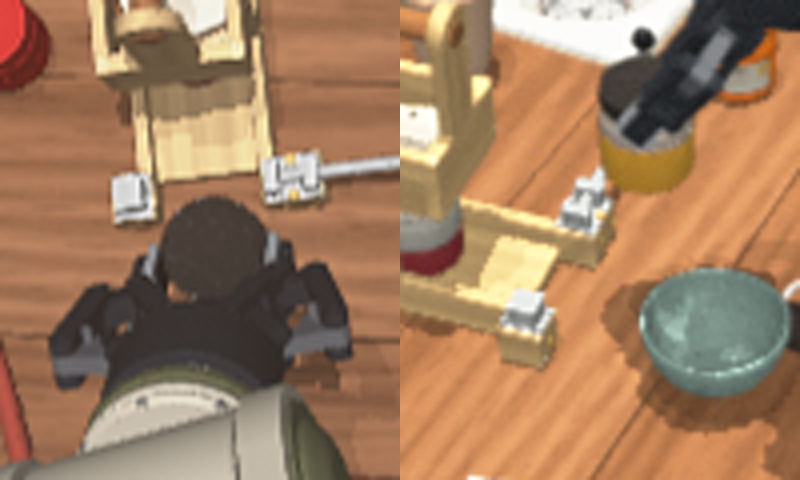

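Jar held upright in front of the mouth: lid centre at about (214,249) in the top crop and (646,82) in the scene crop.

Run:
```python
from h import *
c,s=pickle.load(open("p4.pkl","rb"))
a=at(c,165+214/4,170+249/4,.173);b=at(s,215+246/4,180+82/4,.173)
tc=np.array([.523,.2208]);cs,sn=np.cos(YAW),np.sin(YAW);M=np.array([[cs,sn],[-sn,cs]])
for p in(a,b): print(p,"jar local",M@(p[:2]-C),"jar-tcp in local",M@(p[:2]-tc))
print("tcp local",M@(tc-C))
```

```text
[0.5064 0.2181 0.173 ] jar local [-0.09655623 -0.01887602] jar-tcp in local [-0.0168141  -0.00036894]
[0.5097 0.2199 0.173 ] jar local [-0.09303827 -0.01755166] jar-tcp in local [-0.01329613  0.00095542]
tcp local [-0.07974213 -0.01850708]
```

```bash
cat > w.py <<'E'
from h import *
import sys
x,y,zz=map(float,sys.argv[1:4]);tl=float(sys.argv[4]) if len(sys.argv)>4 else 32
todo(L(x,y,zz),tool(tl))
E
python3 w.py -.045 0 .12
python3 - <<'E'
from h import *
for a in((-.045,.12),(-.015,.06),(-.005,.036),(.011,.0345)):print(L(a[0],0,a[1])/.04)
E
```

```text
t 9.8 pos [0.523  0.2208 0.1323] shift [ 0.8   0.58 -0.31] turn [0.   0.   0.22] F [ 1.1 -0.3 -1.2] w 0.051547551057945354 g 62.800859212875366 j [ 0.22  0.24  1.93 -0.13  0.42 -1.37]
[13.87089739  6.09879383  3.        ]
[14.61363246  6.20293128  1.5       ]
[14.86121082  6.23764376  0.9       ]
[15.25733619  6.29318373  0.8625    ]
```

Call:
{"api": "send_rows", "payload": {
  "series": [
    {"ax": 0,"ay": 0,"az": 0.1,"tx": 0.1,"ty": 0.3,"tz": 0,"fingers": 1},
    {"ax": 0,"ay": 0,"az": 0.1,"tx": 0.4,"ty": 0.28,"tz": -0.1,"fingers": 1},
    {"ax": 0,"ay": 0,"az": 0,"tx": 0.3,"ty": 0,"tz": -0.2,"fingers": 1},
    {"ax": 0,"ay": 0,"az": 0,"tx": 0.25,"ty": 0.03,"tz": -0.3,"fingers": 1},
    {"ax": 0,"ay": 0,"az": 0,"tx": 0.25,"ty": 0.03,"tz": -0.3,"fingers": 1},
    {"ax": 0,"ay": 0,"az": 0,"tx": 0.25,"ty": 0.04,"tz": -0.3,"fingers": 1},
    {"ax": 0,"ay": 0,"az": 0,"tx": 0,"ty": 0,"tz": -0.3,"fingers": 1},
    {"ax": 0,"ay": 0,"az": 0,"tx": 0,"ty": 0,"tz": 0,"fingers": 1},
    {"ax": 0,"ay": 0,"az": 0,"tx": 0,"ty": 0,"tz": 0,"fingers": 1}
  ]
}}

```text
time_s: 10.7
position: [0.5851, 0.2485, 0.0726]
tool_rot: [-0.178, 2.577, 0.051]
force: [0.1, -0.3, -1.0]
width: 0.0517
grasp_force: 62.8
```

```bash
python3 w.py -.015 0 .06
python3 - <<'E'
from h import *
from station import camera
c=camera("top");s=camera("scene");pickle.dump((c,s),open("p5.pkl","wb"))
cr=lambda c,x,y,w,h,k:cv2.resize(c["color"][y:y+h,x:x+w,::-1],None,fx=k,fy=k,interpolation=cv2.INTER_CUBIC)
cv2.imwrite("pics/p5.png",np.hstack([cr(c,170,175,80,100,5),cr(s,205,180,80,100,5)]))
E
```

```text
t 10.7 pos [0.5851 0.2485 0.0726] shift [-0.01 -0.01 -0.31] turn [0.   0.   0.02] F [ 0.1 -0.3 -1. ] w 0.05173714418206673 g 62.79659986495972 j [ 0.24  0.47  1.79 -0.17  0.33 -1.32]
```

View pics/p5.png

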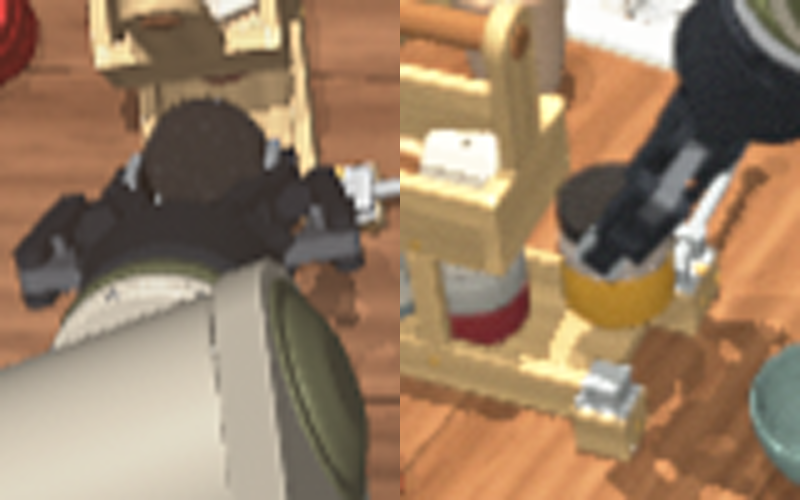

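Jar poised above the mouth between keeper and guide; lid centre about (206,161) in the top crop, gripper clear of tray and bolt.

Run:
```python
from h import *
c,s=pickle.load(open("p5.pkl","rb"))
a=at(c,170+206/5,175+161/5,.1136);cs,sn=np.cos(YAW),np.sin(YAW);M=np.array([[cs,sn],[-sn,cs]])
print(M@(a[:2]-C))
```

```text
[-0.03307566 -0.00111828]
```

Call:
{"api": "send_rows", "payload": {
  "series": [
    {"ax": 0,"ay": 0,"az": 0,"tx": 0,"ty": 0,"tz": -0.2,"fingers": 1},
    {"ax": 0,"ay": 0,"az": 0,"tx": 0,"ty": 0,"tz": -0.2,"fingers": 1},
    {"ax": 0,"ay": 0,"az": 0,"tx": 0.1,"ty": 0.01,"tz": -0.12,"fingers": 1},
    {"ax": 0,"ay": 0,"az": 0,"tx": 0.1,"ty": 0.02,"tz": -0.12,"fingers": 1},
    {"ax": 0,"ay": 0,"az": 0,"tx": 0.05,"ty": 0.01,"tz": -0.12,"fingers": 1},
    {"ax": 0,"ay": 0,"az": 0,"tx": 0,"ty": 0,"tz": -0.1,"fingers": 1},
    {"ax": 0,"ay": 0,"az": 0,"tx": 0,"ty": 0,"tz": 0,"fingers": 1},
    {"ax": 0,"ay": 0,"az": 0,"tx": 0,"ty": 0,"tz": 0,"fingers": 1}
  ]
}}

```text
time_s: 11.6
position: [0.5953, 0.25, 0.0382]
tool_rot: [-0.178, 2.577, 0.051]
force: [0.0, 0.3, -0.5]
width: 0.0517
grasp_force: 62.8
```

```bash
python3 w.py .011 0 .0345
```

```text
t 11.6 pos [0.5953 0.25   0.0382] shift [ 0.37  0.04 -0.09] turn [0.   0.01 0.02] F [ 0.   0.3 -0.5] w 0.05171527676373179 g 62.804017066955566 j [ 0.24  0.54  1.78 -0.21  0.26 -1.28]
```

Bottom is about 5 mm above the floor. Lower gently, then advance.

Call:
{"api": "send_rows", "payload": {
  "series": [
    {"ax": 0,"ay": 0,"az": 0,"tx": 0,"ty": 0,"tz": -0.06,"fingers": 1},
    {"ax": 0,"ay": 0,"az": 0,"tx": 0.1,"ty": 0.01,"tz": -0.02,"fingers": 1},
    {"ax": 0,"ay": 0,"az": 0,"tx": 0.1,"ty": 0.01,"tz": 0,"fingers": 1},
    {"ax": 0,"ay": 0,"az": 0,"tx": 0.1,"ty": 0.01,"tz": 0,"fingers": 1},
    {"ax": 0,"ay": 0,"az": 0,"tx": 0,"ty": 0,"tz": 0,"fingers": 1}
  ]
}}

```text
time_s: 12.1
position: [0.608, 0.2512, 0.0351]
tool_rot: [-0.177, 2.576, 0.051]
force: [0.3, 0.4, -1.0]
width: 0.0511
grasp_force: 62.8
```

Call:
{"api": "send_rows", "payload": {
  "series": [
    {"ax": 0,"ay": 0,"az": 0,"tx": 0,"ty": 0,"tz": -0.03,"fingers": 1},
    {"ax": 0,"ay": 0,"az": 0,"tx": 0,"ty": 0,"tz": 0,"fingers": 1}
  ]
}}

```text
time_s: 12.3
position: [0.6071, 0.2512, 0.0335]
tool_rot: [-0.178, 2.578, 0.051]
force: [-0.3, 0.6, -1.1]
width: 0.0513
grasp_force: 62.8
```

Call:
{"api": "send_rows", "payload": {
  "series": [
    {"ax": 0,"ay": 0,"az": 0,"tx": 0.05,"ty": 0.01,"tz": -0.02,"fingers": 1},
    {"ax": 0,"ay": 0,"az": 0,"tx": 0.04,"ty": 0,"tz": 0,"fingers": 1},
    {"ax": 0,"ay": 0,"az": 0,"tx": 0,"ty": 0,"tz": 0,"fingers": 1}
  ]
}}

```text
time_s: 12.6
position: [0.6112, 0.2517, 0.0333]
tool_rot: [-0.178, 2.576, 0.051]
force: [0.2, -0.3, -1.5]
width: 0.0517
grasp_force: 63.0
```

```bash
python3 w.py .011 0 .0345
python3 - <<'E'
from h import *
from station import camera
c=camera("top");s=camera("scene");pickle.dump((c,s),open("p6.pkl","wb"))
cr=lambda c,x,y,w,h,k:cv2.resize(c["color"][y:y+h,x:x+w,::-1],None,fx=k,fy=k,interpolation=cv2.INTER_CUBIC)
cv2.imwrite("pics/p6.png",np.hstack([cr(c,170,165,66,90,6),cr(s,205,185,66,90,6)]))
E
```

```text
t 12.6 pos [0.6112 0.2517 0.0333] shift [-0.02 -0.    0.03] turn [-0.    0.02  0.02] F [ 0.2 -0.3 -1.5] w 0.05166378896692073 g 62.98388600349426 j [ 0.24  0.58  1.74 -0.2   0.27 -1.3 ]
```

View pics/p6.png

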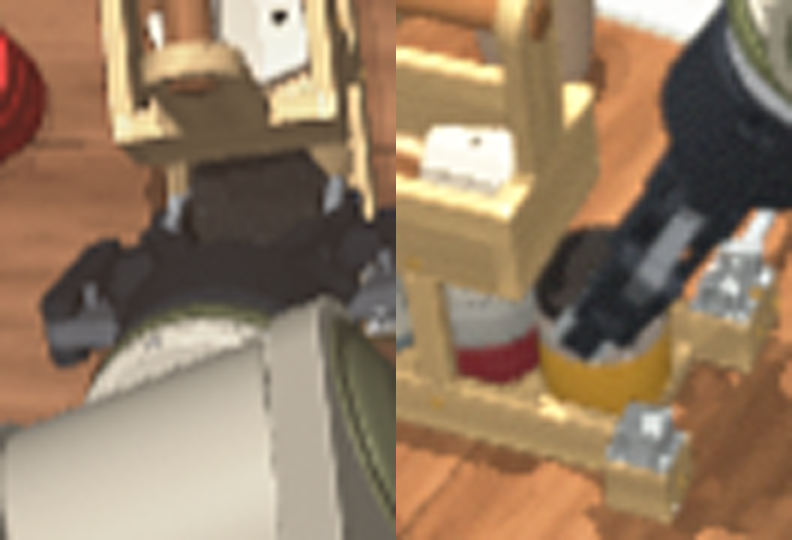

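The jar stands at the mid jar's face: wall at (540,345) next to the red jar's edge. Lower to the floor by feel.

Call:
{"api": "send_rows", "payload": {
  "series": [
    {"ax": 0,"ay": 0,"az": 0,"tx": 0,"ty": 0,"tz": -0.03,"fingers": 1},
    {"ax": 0,"ay": 0,"az": 0,"tx": 0,"ty": 0,"tz": 0,"fingers": 1}
  ]
}}

```text
time_s: 12.9
position: [0.6117, 0.2518, 0.0331]
tool_rot: [-0.178, 2.574, 0.051]
force: [-6.4, -2.2, 9.8]
width: 0.0512
grasp_force: 64.1
```

Call:
{"api": "send_rows", "payload": {
  "series": [
    {"ax": 0,"ay": 0,"az": 0,"tx": 0,"ty": 0,"tz": -0.03,"fingers": 1},
    {"ax": 0,"ay": 0,"az": 0,"tx": 0,"ty": 0,"tz": 0,"fingers": 1}
  ]
}}

```text
time_s: 13.1
position: [0.6123, 0.2519, 0.0333]
tool_rot: [-0.178, 2.572, 0.052]
force: [-10.1, -5.1, 19.7]
width: 0.0514
grasp_force: 64.9
```

Call:
{"api": "send_rows", "payload": {
  "series": [
    {"ax": 0,"ay": 0,"az": 0,"tx": 0,"ty": 0,"tz": 0.05,"fingers": 1},
    {"ax": 0,"ay": 0,"az": 0,"tx": 0,"ty": 0,"tz": 0,"fingers": 1}
  ]
}}

```text
time_s: 13.3
position: [0.6113, 0.2517, 0.033]
tool_rot: [-0.178, 2.576, 0.051]
force: [-2.1, -1.3, 5.6]
width: 0.0514
grasp_force: 63.2
```

Call:
{"api": "send_rows", "payload": {
  "series": [
    {"ax": 0,"ay": 0,"az": 0,"tx": 0.04,"ty": 0.01,"tz": 0,"fingers": 1},
    {"ax": 0,"ay": 0,"az": 0,"tx": 0,"ty": 0,"tz": 0,"fingers": 1}
  ]
}}

```text
time_s: 13.5
position: [0.6131, 0.252, 0.0336]
tool_rot: [-0.178, 2.576, 0.051]
force: [-8.3, -4.3, 13.9]
width: 0.0517
grasp_force: 64.3
```

Call:
{"api": "send_rows", "payload": {
  "series": [
    {"ax": 0,"ay": 0,"az": 0,"tx": 0,"ty": 0,"tz": 0.03,"fingers": 1},
    {"ax": 0,"ay": 0,"az": 0,"tx": 0,"ty": 0,"tz": 0,"fingers": -1},
    {"ax": 0,"ay": 0,"az": 0,"tx": 0,"ty": 0,"tz": 0,"fingers": -1},
    {"ax": 0,"ay": 0,"az": 0,"tx": 0,"ty": 0,"tz": 0,"fingers": -1},
    {"ax": 0,"ay": 0,"az": 0,"tx": 0,"ty": 0,"tz": 0,"fingers": -1},
    {"ax": 0,"ay": 0,"az": 0,"tx": 0,"ty": 0,"tz": 0,"fingers": -1}
  ]
}}

```text
time_s: 14.1
position: [0.6126, 0.252, 0.0337]
tool_rot: [-0.178, 2.577, 0.051]
force: [-0.5, 1.0, 0.0]
width: 0.0856
grasp_force: 0.0
```

Call:
{"api": "send_rows", "payload": {
  "series": [
    {"ax": 0,"ay": 0,"az": 0,"tx": -0.17,"ty": -0.02,"tz": 0.27,"fingers": -1},
    {"ax": 0,"ay": 0,"az": 0,"tx": -0.33,"ty": -0.05,"tz": 0.53,"fingers": -1},
    {"ax": 0,"ay": 0,"az": 0,"tx": -0.33,"ty": -0.05,"tz": 0.53,"fingers": -1},
    {"ax": 0,"ay": 0,"az": 0,"tx": -0.33,"ty": -0.05,"tz": 0.53,"fingers": -1},
    {"ax": 0,"ay": 0,"az": 0,"tx": -0.33,"ty": -0.05,"tz": 0.53,"fingers": -1},
    {"ax": 0,"ay": 0,"az": 0,"tx": -0.6,"ty": -0.05,"tz": 0.5,"fingers": 1},
    {"ax": 0,"ay": 0,"az": 0,"tx": -0.7,"ty": -0.05,"tz": 0,"fingers": 1},
    {"ax": 0,"ay": 0,"az": 0,"tx": -0.7,"ty": -0.05,"tz": 0,"fingers": 1},
    {"ax": 0,"ay": 0,"az": 0,"tx": 0,"ty": 0,"tz": 0,"fingers": 1}
  ]
}}

```text
time_s: 15.0
position: [0.47, 0.2372, 0.1498]
tool_rot: [-0.179, 2.577, 0.051]
force: [-0.1, 0.7, -0.2]
width: 0.0279
grasp_force: 0.0
```

```bash
python3 w.py 0 0 .06
python3 - <<'E'
from h import *
from station import camera
c=camera("top");s=camera("scene");pickle.dump((c,s),open("p7.pkl","wb"))
g=c["color"].max(2)
u,v=px(c,L(-.027,0,.074)).astype(int);print("pred front lid edge px",u,v,"tray edge",px(c,L(.01,0,.132)),"left/right",px(c,L(0,.027,.074)),px(c,L(0,-.027,.074)))
print("top columns");print(g[v-14:v+8,u-22:u+22:2])
E
```

```text
t 15.0 pos [0.47   0.2372 0.1498] shift [ 3.23  0.32 -2.24] turn [0.   0.   0.01] F [-0.1  0.7 -0.2] w 0.027921385396098848 g 0.0 j [ 0.29  0.13  2.01 -0.18  0.45 -1.28]
pred front lid edge px 213 207 tray edge [207.39772906 185.89303098] left/right [200.05070799 197.36425437] [223.95563211 194.56669284]
top columns
[[145 141 113 124 160  98  59  60  60  66  65  66  71  70  71  69  77 159
  135 229 137 144]
 [146 146 112 107 160  93  66  65  65  72  72  71  70  69  70  70  70 157
  130 230 147 143]
 [146 148 108  99 160  93  75  74  70  70  72  70  70  70  69  69  74 137
  130 231 167 139]
 [145 149 104  97 159  93  76  75  72  69  71  70  70  70  69  68  72  97
  193 229 192 132]
 [144 149 105  93 157  87  74  75  77  68  71  70  70  70  69  71  72  93
  230 228 222 129]
 [147 150 109 101 154 101  73  75  77  71  72  72  73  72  71  71  71 106
  229 226 236 130]
 [152 153 114 100 214 126  77  75  74  74  73  73  73  73  73  75  71 103
  209 232 245 130]
 [158 159 118 103 246 147  76  74  75  74  73  72  75  74  73  74  65 101
  169 241 251 130]
 [161 162 146 137 243 152  71  73  75 
[... 564 characters left out ...]
2  70  73  68  59 125  85 104
  232 227 243 128]
 [171 171 175 175 237 244 157 174  80  66  65  65  64  68  97  89  94 161
  232 216 244 119]
 [167 170 173 172 236 243 141 200 114 108  83  79  97  95 104  98  88 224
  231 204 231 182]
 [158 162 163 162 226 243 130 229 162 126  95  97 115  99 101 108 138 239
  237 200 212 237]
 [154 156 156 154 210 244 117 245 224 135  89  99 101 103 109 100 209 242
  246 187 216 235]
 [158 158 155 150 178 230 119 243 241 179 128 102 121 111 130 182 195 206
  204 130 215 236]
 [168 148 185 203 161 214 107 243 242 233 167 128 128 102 128 184 131 124
  109 112 213 234]
 [175 177 215 235 222 226 106 244 211 208 142 128 110 124 126 121 139 146
  154 157 211 230]]
```

```bash
python3 w.py -.03 -.203 .15; python3 w.py -.03 -.203 .055
python3 - <<'E'
from kin import *
S=[D[2][0],[0,.4,1.8,0,.4,-1.6]]
for yy in(-.203,-.15,-.095):
  for zz in(.055,.15): print(ik(L(-.03,yy,zz),tool(32),S))
print(L(0,.04,0)-L(0,0,0))
E
```

```text
t 15.1 pos [0.4729 0.2374 0.1504] shift [ 3.12 -4.81 -0.01] turn [-0.01  0.03  0.01] F [0.  0.8 0.5] w 0.012281237889445854 g 0.0 j [ 0.29  0.14  2.01 -0.18  0.45 -1.28]
t 15.1 pos [0.4729 0.2374 0.1504] shift [ 3.12 -4.81 -2.38] turn [-0.01  0.03  0.01] F [0.  0.8 0.5] w 0.012281237889445854 g 0.0 j [ 0.29  0.14  2.01 -0.18  0.45 -1.28]
(np.float64(0.41292494324005125), array([-0.2 ,  0.43,  1.93,  0.63,  0.31, -2.47]))
(np.float64(0.7049018068279191), array([-0.2 ,  0.27,  1.84,  0.36,  0.53, -2.18]))
(np.float64(0.484645585743721), array([-0.09,  0.42,  1.94,  0.47,  0.26, -2.22]))
(np.float64(0.7156515604542746), array([-0.09,  0.26,  1.84,  0.25,  0.5 , -1.98]))
(np.float64(0.43564943822352237), array([ 0.04,  0.43,  1.92,  0.23,  0.24, -1.88]))
(np.float64(0.7299272868128908), array([ 0.04,  0.27,  1.83,  0.12,  0.48, -1.76]))
[-0.005554    0.03961254  0.        ]
```

Call:
{"api": "send_rows", "payload": {
  "series": [
    {"ax": 0,"ay": 0,"az": 0,"tx": 0,"ty": -0.6,"tz": 0,"fingers": 1},
    {"ax": 0,"ay": 0,"az": 0,"tx": 0.1,"ty": -0.6,"tz": 0,"fingers": 1},
    {"ax": 0,"ay": 0,"az": 0,"tx": 0.4,"ty": -0.6,"tz": 0,"fingers": 1},
    {"ax": 0,"ay": 0,"az": 0,"tx": 0.4,"ty": -0.6,"tz": 0,"fingers": 1},
    {"ax": 0,"ay": 0,"az": 0,"tx": 0.4,"ty": -0.6,"tz": 0,"fingers": 1},
    {"ax": 0,"ay": 0,"az": 0,"tx": 0.4,"ty": -0.6,"tz": 0,"fingers": 1},
    {"ax": 0,"ay": 0,"az": 0,"tx": 0.5,"ty": -0.6,"tz": 0,"fingers": 1},
    {"ax": 0,"ay": 0,"az": 0,"tx": 0.5,"ty": -0.6,"tz": 0,"fingers": 1},
    {"ax": 0,"ay": 0,"az": 0,"tx": 0.4,"ty": 0,"tz": 0,"fingers": 1},
    {"ax": 0,"ay": 0,"az": 0,"tx": 0,"ty": 0,"tz": 0,"fingers": 1},
    {"ax": 0,"ay": 0,"az": 0,"tx": 0,"ty": 0,"tz": 0,"fingers": 1}
  ]
}}

```text
time_s: 16.2
position: [0.5968, 0.0453, 0.1491]
tool_rot: [-0.178, 2.578, 0.051]
force: [0.5, 0.6, 0.8]
width: -0.0001
grasp_force: 0.0
```

```bash
python3 w.py -.03 -.203 .055
```

```text
t 16.2 pos [0.5968 0.0453 0.1491] shift [ 0.03 -0.01 -2.35] turn [-0.    0.    0.02] F [0.5 0.6 0.8] w -9.536529036666895e-05 g 0.0 j [-0.21  0.26  1.85  0.36  0.53 -2.18]
```

Descend beside the knob, then push along carrier +y.

Call:
{"api": "send_rows", "payload": {
  "series": [
    {"ax": 0,"ay": 0,"az": 0,"tx": 0.03,"ty": -0.01,"tz": -0.4,"fingers": 1},
    {"ax": 0,"ay": 0,"az": 0,"tx": 0,"ty": 0,"tz": -0.5,"fingers": 1},
    {"ax": 0,"ay": 0,"az": 0,"tx": 0,"ty": 0,"tz": -0.5,"fingers": 1},
    {"ax": 0,"ay": 0,"az": 0,"tx": 0,"ty": 0,"tz": -0.5,"fingers": 1},
    {"ax": 0,"ay": 0,"az": 0,"tx": 0,"ty": 0,"tz": -0.45,"fingers": 1},
    {"ax": 0,"ay": 0,"az": 0,"tx": 0,"ty": 0,"tz": 0,"fingers": 1}
  ]
}}

```text
time_s: 16.8
position: [0.5964, 0.0456, 0.0533]
tool_rot: [-0.178, 2.581, 0.053]
force: [0.9, -0.2, 0.1]
width: 0.0
grasp_force: 0.0
```

Call:
{"api": "send_rows", "payload": {
  "series": [
    {"ax": 0,"ay": 0,"az": 0,"tx": -0.03,"ty": 0.2,"tz": 0,"fingers": 1},
    {"ax": 0,"ay": 0,"az": 0,"tx": -0.03,"ty": 0.2,"tz": 0,"fingers": 1},
    {"ax": 0,"ay": 0,"az": 0,"tx": -0.03,"ty": 0.2,"tz": 0,"fingers": 1},
    {"ax": 0,"ay": 0,"az": 0,"tx": -0.03,"ty": 0.2,"tz": 0,"fingers": 1},
    {"ax": 0,"ay": 0,"az": 0,"tx": 0,"ty": 0,"tz": 0,"fingers": 1}
  ]
}}

```text
time_s: 17.3
position: [0.5934, 0.0777, 0.0567]
tool_rot: [-0.18, 2.575, 0.051]
force: [0.2, -0.8, 0.6]
width: -0.0004
grasp_force: 0.2
```

Call:
{"api": "send_rows", "payload": {
  "series": [
    {"ax": 0,"ay": 0,"az": 0,"tx": -0.03,"ty": 0.2,"tz": 0,"fingers": 1},
    {"ax": 0,"ay": 0,"az": 0,"tx": -0.03,"ty": 0.2,"tz": 0,"fingers": 1},
    {"ax": 0,"ay": 0,"az": 0,"tx": -0.03,"ty": 0.2,"tz": 0,"fingers": 1}
  ]
}}

```text
time_s: 17.6
position: [0.5901, 0.1006, 0.0564]
tool_rot: [-0.177, 2.576, 0.05]
force: [-0.2, -2.2, 0.1]
width: -0.0002
grasp_force: 1.3
```

```bash
cat > knob.py <<'E'
from h import *
from station import camera
w=[]
for n in("top","scene"):
    c=camera(n);g=c["color"].max(2).astype(int)
    # darkest 17 mm ball along the knob's line of travel
    r=[]
    for yy in np.arange(-.175,-.06,.002):
        u,v=px(c,L(-.039,yy,.083)).round().astype(int);r.append((g[v-2:v+3,u-2:u+3].mean().round(),round(float(yy),3)))
    print(n,[int(a) for a,b in r],sorted(r)[:5])
E
python3 knob.py; python3 w.py -.03 -.0945 .055
```

```text
top [169, 169, 169, 169, 169, 169, 163, 157, 153, 151, 150, 150, 144, 142, 144, 129, 129, 127, 114, 94, 94, 79, 62, 59, 62, 78, 100, 123, 146, 146, 166, 173, 173, 171, 171, 171, 172, 172, 172, 172, 171, 171, 171, 171, 171, 172, 173, 173, 173, 171, 169, 170, 179, 186, 192, 198, 204, 201] [(np.float64(59.0), -0.129), (np.float64(62.0), -0.131), (np.float64(62.0), -0.127), (np.float64(78.0), -0.125), (np.float64(79.0), -0.133)]
scene [113, 91, 126, 103, 103, 103, 115, 115, 94, 94, 108, 108, 85, 85, 115, 91, 91, 80, 96, 82, 82, 68, 68, 77, 77, 61, 80, 80, 102, 108, 131, 131, 167, 167, 175, 175, 190, 190, 189, 189, 199, 199, 199, 202, 202, 202, 202, 202, 202, 201, 203, 203, 203, 204, 206, 205, 205, 206] [(np.float64(61.0), -0.125), (np.float64(68.0), -0.133), (np.float64(68.0), -0.131), (np.float64(77.0), -0.129), (np.float64(77.0), -0.127)]
t 17.7 pos [0.59   0.1012 0.0563] shift [-0.18  1.28 -0.03] turn [0.   0.02 0.01] F [0.1 0.3 1. ] w 0.00012402251966274575 g 0.36480534821748734 j [-0.08  0.42  1.93  0.46  0.27 -2.2 ]
```

Call:
{"api": "send_rows", "payload": {
  "series": [
    {"ax": 0,"ay": 0,"az": 0,"tx": -0.03,"ty": 0.2,"tz": 0,"fingers": 1},
    {"ax": 0,"ay": 0,"az": 0,"tx": -0.03,"ty": 0.2,"tz": 0,"fingers": 1},
    {"ax": 0,"ay": 0,"az": 0,"tx": -0.03,"ty": 0.2,"tz": 0,"fingers": 1},
    {"ax": 0,"ay": 0,"az": 0,"tx": -0.03,"ty": 0.2,"tz": 0,"fingers": 1},
    {"ax": 0,"ay": 0,"az": 0,"tx": -0.03,"ty": 0.2,"tz": 0,"fingers": 1},
    {"ax": 0,"ay": 0,"az": 0,"tx": -0.02,"ty": 0.15,"tz": 0,"fingers": 1}
  ]
}}

```text
time_s: 18.3
position: [0.5833, 0.1466, 0.0561]
tool_rot: [-0.177, 2.576, 0.05]
force: [-1.0, -1.3, 1.6]
width: 0.0
grasp_force: 1.4
```

Call:
{"api": "send_rows", "payload": {
  "series": [
    {"ax": 0,"ay": 0,"az": 0,"tx": -0.01,"ty": 0.08,"tz": 0,"fingers": 1},
    {"ax": 0,"ay": 0,"az": 0,"tx": 0,"ty": 0.05,"tz": 0,"fingers": 1}
  ]
}}

```text
time_s: 18.5
position: [0.583, 0.1512, 0.0559]
tool_rot: [-0.177, 2.576, 0.05]
force: [-2.1, -15.3, 3.9]
width: 0.0
grasp_force: 7.3
```

Call:
{"api": "send_rows", "payload": {
  "series": [
    {"ax": 0,"ay": 0,"az": 0,"tx": 0,"ty": 0.04,"tz": 0,"fingers": 1},
    {"ax": 0,"ay": 0,"az": 0,"tx": 0,"ty": 0,"tz": 0,"fingers": 1}
  ]
}}

```text
time_s: 18.7
position: [0.5831, 0.1516, 0.0558]
tool_rot: [-0.176, 2.576, 0.048]
force: [-4.1, -17.5, 4.9]
width: -0.0001
grasp_force: 8.8
```

```bash
python3 knob.py; python3 w.py -.03 -.0945 .055
```

```text
top [169, 169, 169, 168, 169, 171, 171, 171, 171, 171, 171, 171, 171, 172, 172, 171, 171, 171, 171, 170, 170, 170, 170, 170, 171, 172, 173, 174, 175, 175, 175, 174, 171, 156, 149, 147, 146, 141, 138, 138, 144, 143, 131, 111, 102, 81, 63, 59, 59, 61, 75, 99, 130, 160, 184, 198, 204, 200] [(np.float64(59.0), -0.081), (np.float64(59.0), -0.079), (np.float64(61.0), -0.077), (np.float64(63.0), -0.083), (np.float64(75.0), -0.075)]
scene [109, 88, 126, 102, 102, 102, 116, 116, 92, 92, 109, 109, 91, 91, 131, 115, 115, 101, 128, 107, 107, 107, 107, 86, 86, 112, 89, 89, 73, 99, 85, 85, 98, 98, 84, 84, 95, 95, 77, 77, 75, 75, 75, 72, 72, 66, 66, 59, 59, 75, 67, 89, 89, 113, 122, 143, 143, 177] [(np.float64(59.0), -0.081), (np.float64(59.0), -0.079), (np.float64(66.0), -0.085), (np.float64(66.0), -0.083), (np.float64(67.0), -0.075)]
t 18.8 pos [0.5831 0.1515 0.0558] shift [-0.01  0.02 -0.02] turn [0.01 0.02 0.04] F [ -4.3 -16.6   5. ] w 0.00015491121392902806 g 8.606908321380615 j [ 0.04  0.43  1.92  0.22  0.24 -1.87]
```

Run:
```python
from h import *
from station import camera
for n in("top","scene"):
  for c in(pickle.load(open(n+"0.pkl","rb")),camera(n)):
    g=c["color"].max(2).astype(float);r=[]
    ys=np.arange(-.19,-.05,.0005)
    q=np.array([px(c,L(-.039,a,.083)) for a in ys],np.float32)
    p=cv2.remap(cv2.GaussianBlur(g,(0,0),2).astype(np.float32),q[:,:1],q[:,1:],cv2.INTER_LINEAR)[:,0]
    i=p.argmin();w=p<p[i]+15;print(n,ys[i],ys[w].mean(),p[i])
```

```text
top -0.16299999999999998 -0.16274999999999998 78.45517
top -0.0799999999999999 -0.08024999999999989 75.17367
scene -0.15999999999999998 -0.15999999999999998 108.07405
scene -0.08499999999999991 -0.0882499999999999 79.46109
```

Call:
{"api": "send_rows", "payload": {
  "series": [
    {"ax": 0,"ay": 0,"az": 0,"tx": 0,"ty": 0.05,"tz": 0,"fingers": 1},
    {"ax": 0,"ay": 0,"az": 0,"tx": 0,"ty": 0,"tz": 0,"fingers": 1}
  ]
}}

```text
time_s: 19.1
position: [0.5831, 0.1524, 0.0556]
tool_rot: [-0.174, 2.577, 0.047]
force: [-6.2, -27.9, 5.8]
width: 0.0002
grasp_force: 13.4
```

Call:
{"api": "send_rows", "payload": {
  "series": [
    {"ax": 0,"ay": 0,"az": 0,"tx": 0,"ty": -0.3,"tz": 0,"fingers": 1},
    {"ax": 0,"ay": 0,"az": 0,"tx": 0.05,"ty": -0.5,"tz": 0,"fingers": 1},
    {"ax": 0,"ay": 0,"az": 0,"tx": 0,"ty": -0.3,"tz": 0.5,"fingers": 1},
    {"ax": 0,"ay": 0,"az": 0,"tx": 0,"ty": 0,"tz": 0.8,"fingers": 1},
    {"ax": 0,"ay": 0,"az": 0,"tx": 0,"ty": 0,"tz": 0.8,"fingers": 1},
    {"ax": 0,"ay": 0,"az": 0,"tx": -0.8,"ty": 0,"tz": 0.5,"fingers": 1},
    {"ax": 0,"ay": 0,"az": 0,"tx": -0.9,"ty": 0,"tz": 0,"fingers": 1},
    {"ax": 0,"ay": 0,"az": 0,"tx": -0.9,"ty": 0,"tz": 0,"fingers": 1},
    {"ax": 0,"ay": 0,"az": 0,"tx": -0.9,"ty": 0,"tz": 0,"fingers": 1},
    {"ax": 0,"ay": 0,"az": 0,"tx": -0.5,"ty": 0,"tz": 0,"fingers": 1},
    {"ax": 0,"ay": 0,"az": 0,"tx": 0,"ty": 0,"tz": 0,"fingers": 1}
  ]
}}

```text
time_s: 20.2
position: [0.4228, 0.1117, 0.1594]
tool_rot: [-0.178, 2.577, 0.051]
force: [0.3, -0.1, 0.8]
width: -0.0002
grasp_force: 0.0
```

Run:
```python
from h import *
from station import camera
for n in("top","scene"):
  for c in(pickle.load(open(n+"0.pkl","rb")),camera(n)):
    g=c["color"].max(2).astype(float)
    # dark blob nearest the knob's line
    m=(g<75).astype(np.uint8)
    k,_,st,ce=cv2.connectedComponentsWithStats(m)
    for i in range(1,k):
        if 8<st[i,4]<120:
            X=at(c,*ce[i],.083)[:2]-C;cs,sn=np.cos(YAW),np.sin(YAW);x,y=cs*X[0]+sn*X[1],-sn*X[0]+cs*X[1]
            if abs(x+.04)<.02 and -.19<y<-.05: print(n,"local",x.round(4),y.round(4),"area",st[i,4])
```

```text
top local -0.0396 -0.163 area 34
top local -0.0402 -0.0797 area 33
scene local -0.0366 -0.1625 area 18
scene local -0.0361 -0.0798 area 21
```

Run:
```python
from h import *
from station import camera
c=camera("top");f=px(c,L(-.04,-.08,.083))
for n,c in(("before",pickle.load(open("top0.pkl","rb"))),("now",c)):
    print(n)
    for z,x in((.038,-.041),):
        ys=np.arange(-.18,.066,.003);q=np.array([px(c,L(x,a,z)) for a in ys],np.float32)
        p=cv2.remap(c["color"].mean(2).astype(np.float32),q[:,:1],q[:,1:],cv2.INTER_LINEAR)[:,0]
        print([(int(round(a*1000)),int(b)) for a,b in zip(ys,p)])
u,v=px(c,L(-.04,-.065,.04)).astype(int)
print(u,v);print(c["color"].mean(2).astype(int)[v-9:v+12,u-8:u+22])
print(px(c,L(-.04,-.069,.034)),px(c,L(-.04,-.08,.034)))
```

```text
before
[(-180, 129), (-177, 129), (-174, 129), (-171, 130), (-168, 114), (-165, 80), (-162, 85), (-159, 109), (-156, 130), (-153, 140), (-150, 177), (-147, 184), (-144, 193), (-141, 192), (-138, 189), (-135, 186), (-132, 185), (-129, 186), (-126, 195), (-123, 199), (-120, 195), (-117, 191), (-114, 189), (-111, 189), (-108, 183), (-105, 201), (-102, 203), (-99, 198), (-96, 192), (-93, 189), (-90, 193), (-87, 194), (-84, 202), (-81, 205), (-78, 198), (-75, 193), (-72, 191), (-69, 194), (-66, 173), (-63, 230), (-60, 222), (-57, 189), (-54, 186), (-51, 190), (-48, 200), (-45, 202), (-42, 138), (-39, 229), (-36, 217), (-33, 158), (-30, 118), (-27, 122), (-24, 126), (-21, 128), (-18, 128), (-15, 127), (-12, 127), (-9, 128), (-6, 129), (-3, 128), (0, 128), (3, 128), (6, 127), (9, 126), (12, 125), (15, 124), (18, 124), (21, 125), (24, 113), (27, 91), (30, 152), (33, 192), (36, 136), (39, 203), (42, 222), (45, 216), (48, 213), (51, 216), (54, 193), (57, 108), (60, 118), (63, 120)]
now
[(-180, 130), (-177, 130), (-174, 130), (-171, 130), (-168, 130), (-165, 129), (-162, 128), (-159, 127), (-15
[... 2858 characters left out ...]
121 121 119 119 120]
 [188 201 154 172 145 198 178 148 120  89 112  94  97 114 116 108 106 106
  106 106 106 104 117 120 121 121 121 119 120 120]
 [124 124  93  99  87  83  78  72  77  87  82  91 104 121 124 118 110 110
  111 110 116 116 121 122 123 122 122 121 120 120]
 [ 68 100  87  74  78  78  76  96 106  90  88 120 126 133 132 132 125 125
  125 125 130 131 130 130 130 129 128 127 126 124]
 [102 120 102 102 104 112 112 127 130 113 114 133 135 136 131 132 133 134
  135 138 138 139 139 137 138 137 135 135 135 136]
 [131 132 133 133 134 141 141 140 139 137 135 133 131 130 127 127 127 128
  130 134 136 139 138 137 138 138 138 138 140 139]]
[245.6893034 212.60741  ] [250.37109279 212.05271889]
```

The bolt has hit a hard stop. The handle's collar sits against the guide, the rod runs across the mouth into the keeper, and the arm is clear.

```bash
python3 -c "
from station import finish_job;print(finish_job())"
```

```text
the job is handed in; nothing more can be done
None
```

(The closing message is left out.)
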